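# Load the power relays into the stick tube

## Task

Load the two loose power relays from the mat into the clear stick tube on its sloping stand, behind the relay already in it and facing the same way, blade tabs uphill. Lay each one astride the bare rail above the tube's mouth, let go only when it rests there, and let it slide down until all three are home in one closed-up row. Leave the other things on the mat where they are.

Things in the scene. Friction and masses are not known exactly. Their poses are not given: they have to be found in the camera images.
- relay_a_mid (a point): Relay A, loose on the mat, standing on its pins: black, 44 mm long (x), 22 wide (y), 26 high (z), about 40 g. This point is its centre, 13 mm above the pin tips; x points to its blade end, y across, z up through its top. Full height from x -22 to +8 mm; from +8 to +22 mm a shoulder 10 mm lower carries two steel blade tabs. Either relay may go first.
- relay_b_mid (a point): Relay B, the same kind as A, also loose on the mat. This point is its centre, 13 mm above the pin tips; x points to its blade end, y across, z up through its top. Underneath, the pins form two rows along x, each 6 mm high, 2 mm thick and 40 mm long, with a clear gap of 17 mm between the rows; the housing's underside is 6 mm above the pin tips.
- relay_c_mid (a point): Relay C, the same kind, already in the tube at its lower end, against the rubber plug, blade tabs uphill. This point is its centre, 13 mm above the pin tips; x points to its blade end, y across, z up through its top. 
- relay_a_blades (a point): The foot of relay A's two blade tabs, on the shoulder, 15 mm from the relay's centre towards the blade end.
- relay_b_blades (a point): The same point of relay B.
- relay_c_blades (a point): The same point of relay C.
- tube: Rail and clear stick tube on the stand, fixed, sloping 30 degrees. Origin: the loading place, on the centre line of the rail's top face, 198 mm above the table. x points uphill along the rail, y across, z square to the slope (leaning 30 degrees downhill). The aluminium rail is 12 mm wide and bare, with nothing beside it, from x -40 to its upper end at x +35 mm; 12 mm down is a 14 mm wide bar.
- tube_mouth (a point): The tube's open mouth, on the rail's top, 40 mm downhill of the loading place. Inside, the tube is 29 mm wide and its roof 23 mm above the rail's top, with a 12 mm slot along it; outside 35 mm wide, 26 mm above the rail's top. A relay rides with its underside on the rail and a row of pins down each side, its centre then 7 mm above the rail's top. It slides down by itself once let go.
- tube_plug (a point): The face of the rubber plug that closes the tube's lower end, on the rail's top, 290 mm downhill of the loading place (x -290 mm of the tube). With all three home, the relay centres lie 22, 66 and 110 mm uphill of it.
- capacitor: A grey can capacitor standing on the mat, 22 mm across, 34 mm high, origin at the centre of its underside. A bystander.
- heatsink: A finned aluminium heat sink, 40 x 35 x 25 mm, origin at the centre of its underside. A bystander.
- circuit_board: A green circuit board, 65 x 95 mm, parts on it up to 17 mm high, origin at the centre of its underside. A bystander.
- tweezers: Steel tweezers, 125 mm long (their x), 7 mm high, lying on the mat, origin at their middle. A bystander.
- solder_spool: A spool of solder standing flat, 52 mm across, 32 mm high, origin at the centre of its underside. A bystander.
- flux_jar: A small white jar with a black cap, 44 mm across, about 35 mm high, origin at the centre of its underside. A bystander.
- screwdriver: A screwdriver, 150 mm long, lying on the mat, origin near its middle. A bystander.

How it is judged (in metres and radians):
On the way:
1. one loose relay is home behind the first, blade tabs uphill (((x of relay_a_mid in the frame of tube between -0.229 and -0.219 m and x of relay_a_blades in the frame of tube between -0.214 and -0.204 m and y of relay_a_mid in the frame of tube between -0.006 and 0.006 m and z of relay_a_mid in the frame of tube between 0.003 and 0.013 m) or (x of relay_b_mid in the frame of tube between -0.229 and -0.219 m and x of relay_b_blades in the frame of tube between -0.214 and -0.204 m and y of relay_b_mid in the frame of tube between -0.006 and 0.006 m and z of relay_b_mid in the frame of tube between 0.003 and 0.013 m))), for 0.2 s.
At the end, for the whole second after the job is handed in: Relay C still against the plug and relays A and B, in either order, closed up behind it in the tube, each within 5 mm of its place along the tube and resting on the rail, all three with the blade tabs uphill, at rest (x of relay_c_mid in the frame of tube between -0.273 and -0.263 m and x of relay_c_blades in the frame of tube between -0.258 and -0.248 m and y of relay_c_mid in the frame of tube between -0.006 and 0.006 m and z of relay_c_mid in the frame of tube between 0.003 and 0.013 m and (((x of relay_a_mid in the frame of tube between -0.229 and -0.219 m and x of relay_a_blades in the frame of tube between -0.214 and -0.204 m and y of relay_a_mid in the frame of tube between -0.006 and 0.006 m and z of relay_a_mid in the frame of tube between 0.003 and 0.013 m) and (x of relay_b_mid in the frame of tube between -0.185 and -0.175 m and x of relay_b_blades in the frame of tube between -0.17 and -0.16 m and y of relay_b_mid in the frame of tube between -0.006 and 0.006 m and z of relay_b_mid in the frame of tube between 0.003 and 0.013 m)) or ((x of relay_b_mid in the frame of tube between -0.229 and -0.219 m and x of relay_b_blades in the frame of tube between -0.214 and -0.204 m and y of relay_b_mid in the frame of tube between -0.006 and 0.006 m and z of relay_b_mid in the frame of tube between 0.003 and 0.013 m) and (x of relay_a_mid in the frame of tube between -0.185 and -0.175 m and x of relay_a_blades in the frame of tube between -0.17 and -0.16 m and y of relay_a_mid in the frame of tube between -0.006 and 0.006 m and z of relay_a_mid in the frame of tube between 0.003 and 0.013 m))) and linear speed of each of relay_a, relay_b, relay_c below 0.02 m/s); the robot touches nothing.
It fails at once if a relay let go more than 8 mm above its resting height over the bare rail ((x of relay_a_mid in the frame of tube between -0.07 and 0.06 m and y of relay_a_mid in the frame of tube between -0.04 and 0.04 m and z of relay_a_mid in the frame of tube between 0.015 and 0.15 m and contact force between the fingers and relay_a below 0.02 N) or (x of relay_b_mid in the frame of tube between -0.07 and 0.06 m and y of relay_b_mid in the frame of tube between -0.04 and 0.04 m and z of relay_b_mid in the frame of tube between 0.015 and 0.15 m and contact force between the fingers and relay_b below 0.02 N)).
It fails at once if another thing on the mat moved by more than 25 mm (distance of any of capacitor, heatsink, circuit_board, tweezers, solder_spool, flux_jar, screwdriver from where it was at the start of the episode above 0.025 m).
It also fails if it takes over 64 s, if anything falls off the work surface, if the arm or the gripper's body presses on something with over 40 N, if the wrist force passes 120 N, or if a joint passes its speed limit or range.

## Robot

A 6-joint arm with a two-finger parallel gripper is mounted at the origin on the work surface. World frame = base frame: x ahead of the robot, y to its left, z up, the work surface at z = 0. Lengths are in mm, angles in rad, forces in N, time in s.
With the tool pointing down it reaches from about 275 to 825 mm from the base axis. Payload 5.2 kg.
Tool frame: the origin (TCP) lies between the finger pads; the fingertips stand 25 mm ahead of it and the grasp point (between the pads) lies 6 mm ahead of it (nose_length is the x of the fingertips in the tool frame, in mm); x points along the fingers, z is the direction in which the jaws open and shut, and the axes are right-handed (so a half turn about x gives the same grasp; the last joint's range is limited). The gripper opens to 93 mm and grips with 3 to 60 N. Pads are 15 mm wide; open, the fingers measure 128 mm over their backs; the gripper's body (75 mm by 188 mm) begins 65 mm behind the grasp point.
Start: joints at [-1.326, 0.259, 1.535, -0, 1.348, -0.203], TCP at [238.161, -495.766, 214.153] pointing down, gripper open.
Joint ranges: [-3.14, 3.14], [-0.91, 2.08], [0.19, 2.58], [-1.22, 4.36], [0.22, 2.71], [-3.12, 3.12]. Speed limits (rad/s): [2.57, 2.57, 3.14, 3.14, 3.14, 3.14].

## Interface

Orientations are given as a rotation vector (axis times angle).
In Python, from station import * gives the robot as it stands.
- The arm moves only by the tool jog_arm, never from a script. Its argument "rows" is a list of rows, each an object with "jaw": the finger opening in cm, from 0 to 9.3; "translation": the shift along the tool's x, y, z in cm, a list of three; "angular": the turn, a rotation vector about the tool's x, y, z in rad, a list of three. In form: [{"jaw": jaw, "translation": [dx, dy, dz], "angular": [wx, wy, wz]}, ...]. A call has exactly 5 rows; each row shifts and turns the pose as measured when the row begins, along the tool's axes as they then stand; what a row does not reach is not made up. A row lasts 1/10 s, in which the tool goes at most 50 mm and 8.59 degrees, less where a joint would pass 70% of its speed; a pose out of reach is approached as far as the arm can. A call is refused whole if a number of a shift passes 5 or a number of a turn 0.15, either way. A call with a gripper value outside its range is refused whole. The fingers move at their own pace and stop on an object; "newtons" is the grip in N (left out, the last holds). Time passes only in rows, so rows that do not move let the fingers close, or fill a call up. It gives the time, the measured TCP pose, the force and the opening at its end, in the units of the state.
- get_state(): the state, without advancing time (a new reading comes with each control period).
- get_image(name): name is "side" or "top"; returns a dict with "pixels" (400x640x3 uint8, red, green, blue), "intrinsics" (3x3 intrinsics, pixels), "view" (4x4, takes a point from world to camera coordinates). Camera axes: x right, y down, z forward; pixel columns grow to the right and rows downward; lengths in mm; the calibration is good to about 2 mm. A picture is of the moment at which its call begins. There is no depth.
- hand_in(): hands the job in, once; it reports no verdict.
Trained networks look in the newest picture that a camera, given by its name, has taken for a name from the list of things; names that differ only in an ending like _2 or _b are one class to them, and where a whole thing is asked for, a point or a joint stands for the part that bears it (a point fixed in the world has none). Each returns a list of dicts, best first, with "conf" (0 to 1); they miss things now and then, are a little off and sometimes report something else, mostly with a low value. They report only what shows in the picture. A call takes as long as a camera call.
- cut_out(query, camera): "pixels" (400x640 bool, what is visible of it) and "location" ([column, row] in pixels, amid what is visible of it).
The state is a dict: "time": time; "q": joint angles; "joint_vel": joint speeds; "tau": joint torques, N m; "tcp_pos": TCP position; "tcp_rot": TCP orientation; "contact_force": force on the tool from outside, world axes, zero at the start; "ft_torque": the same for the moment, N m; "gripper_width": finger opening in mm.
Only numpy, scipy, OpenCV 4.12 (cv2) and the standard library are available. Lean on these libraries where they do the work, as an engineer would, in place of code of your own. Each camera call takes 0.05 s, during which the arm holds its last target.

## Working session

There is one attempt and no reset: what is moved stays moved. The work goes in short steps, Python scripts to look and compute and a tool call to move; the robot and the scene stay as the last step left them, time stands still between calls to the robot, and variables do not carry over. Pictures are saved under pics/ and viewed, and the job is handed in when it is done.

Besides the shell and the picture viewer there is one more tool, called in YAML: its name, and indented under it one key for each argument. jog_arm: Moves the arm, as the interface text tells. Its arguments: {"type":"object","properties":{"rows":{"type":"array","items":{"type":"object","properties":{"jaw":{"type":"number"},"translation":{"type":"array","items":{"type":"number"}},"angular":{"type":"array","items":{"type":"number"}}}}},"newtons":{"type":"number"}},"required":["rows"]}

```bash
mkdir -p pics; ls; python3 - <<'E'
from station import *
import cv2,numpy as np
s=get_state(); print(s)
for n in ("side","top"):
    im=get_image(n); cv2.imwrite(f"pics/{n}0.png",im["pixels"][:,:,::-1]); np.savez(f"{n}0.npz",**im)
    print(n,im["intrinsics"],im["view"])
E
```

```text
pics
{'time': 0.0, 'q': array([-1.32582030e+00,  2.59335737e-01,  1.53611575e+00,  1.29197129e-06,
        1.34802840e+00, -2.02823520e-01]), 'joint_vel': array([-7.48128633e-04, -5.51592558e-05,  6.34050627e-04,  2.61189085e-03,
       -1.38953181e-03,  7.87817856e-04]), 'tau': array([ 8.14618397e-04, -4.37307966e+01, -2.84005272e+01,  7.21016200e-02,
        4.15564980e-02, -1.36450017e-04]), 'tcp_pos': array([ 238.00583654, -495.18716247,  213.30854772]), 'tcp_rot': array([ 0.87459227,  1.38977488, -0.87244812]), 'contact_force': array([ 1.12279777, -0.1243692 , -0.2243384 ]), 'ft_torque': array([ 0.03213475,  0.01377586, -0.05252636]), 'gripper_width': 92.8147928687689}
side [[371.72654989   0.         316.08766417]
 [  0.         371.72654989 201.02836311]
 [  0.           0.           1.        ]] [[ 7.11955939e-01 -7.02112036e-01  1.25470550e-02 -3.87074051e+02]
 [-3.68635883e-01 -3.88892621e-01 -8.44316359e-01  3.01384059e+02]
 [ 5.97684136e-01  5.96490752e-01 -5.35698102e-01  6.34362536e+02]
 [ 0.00000000e+00  0.00000000e+00  0.00000000e+00  1.00000000e+00]]
top [[502.91571706   0.         325.27652588]
 [  0.         502.91571706 193.37282184]
 [  0.           0.           1.        ]] [[-6.07911155e-03 -9.99968430e-01  5.11691386e-03  4.75029559e+00]
 [-9.87146453e-01  5.18379102e-03 -1.59734179e-01  5.63405476e+02]
 [ 1.59702611e-01 -6.02218526e-03 -9.87146802e-01  1.24084020e+03]
 [ 0.00000000e+00  0.00000000e+00  0.00000000e+00  1.00000000e+00]]
```

View pics/side0.png

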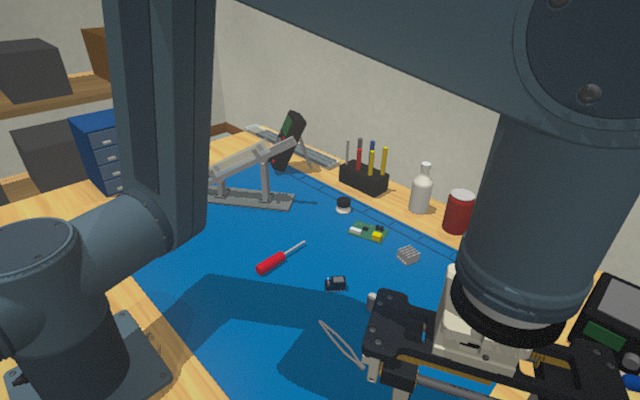

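View pics/top0.png

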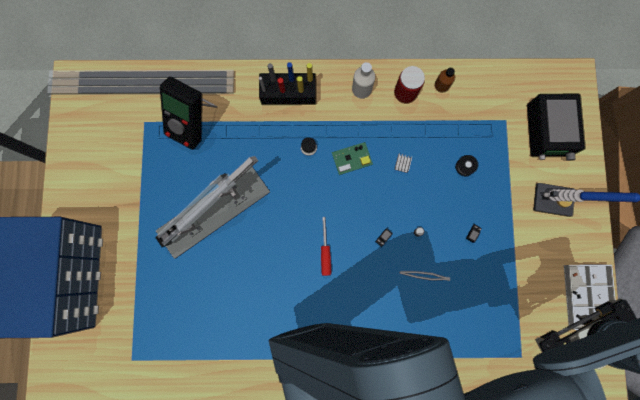

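```bash
python3 - <<'E'
from station import *
import numpy as np
for c in("top","side"):
  for n in ("relay_a_mid","relay_a_blades","tube","tube_mouth","tube_plug"):
    for d in cut_out(n,c):
      ys,xs=np.nonzero(d["pixels"]); print(c,n,round(d["conf"],2),d["location"],xs.min(),xs.max(),ys.min(),ys.max(),len(xs))
E
```

```text
top relay_a_mid 0.47 [474.9, 231.5] 467 480 225 241 156
top relay_a_blades 0.69 [473.7, 234.2] 466 480 225 242 167
top tube 0.79 [202.3, 203.9] 157 256 157 245 1698
top tube_mouth 0.63 [200.4, 200.7] 156 257 156 246 1962
top tube_plug 0.98 [203.1, 203.4] 156 257 156 246 1945
side tube 0.97 [242.2, 159.1] 209 296 138 185 1590
side tube_plug 0.84 [244.9, 158.4] 209 296 137 185 1505
```

```bash
python3 - <<'E'
import cv2
t=cv2.imread("pics/top0.png"); s=cv2.imread("pics/side0.png")
a=cv2.resize(t[215:255,365:425],None,fx=8,fy=8,interpolation=cv2.INTER_CUBIC)
b=cv2.resize(t[212:252,445:505],None,fx=8,fy=8,interpolation=cv2.INTER_CUBIC)
import numpy as np
c=np.hstack([a[:, :390],b[:, :390]])
cv2.imwrite("pics/z1.png",c)
cv2.imwrite("pics/z2.png",cv2.resize(t[145:265,145:280],None,fx=5,fy=5,interpolation=cv2.INTER_CUBIC))
d=cv2.resize(s[125:215,200:305],None,fx=6,fy=6,interpolation=cv2.INTER_CUBIC)
cv2.imwrite("pics/z3.png",d)
cv2.imwrite("pics/z4.png",cv2.resize(s[260:310,310:390],None,fx=8,fy=8,interpolation=cv2.INTER_CUBIC))
E
```

```text
(no output)
```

View pics/z1.png

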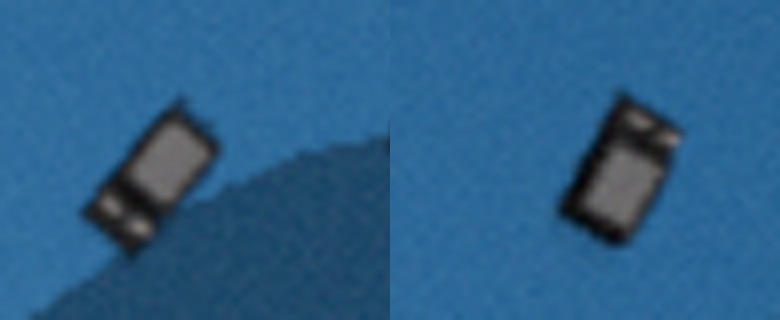

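View pics/z2.png

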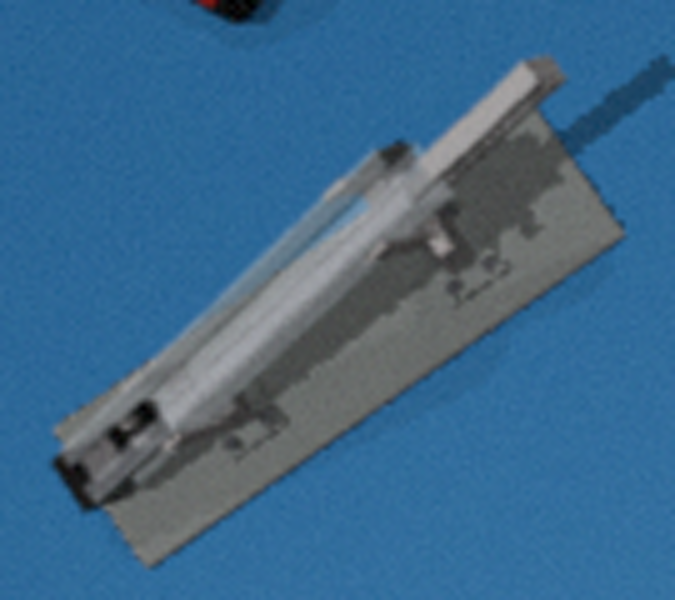

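View pics/z3.png

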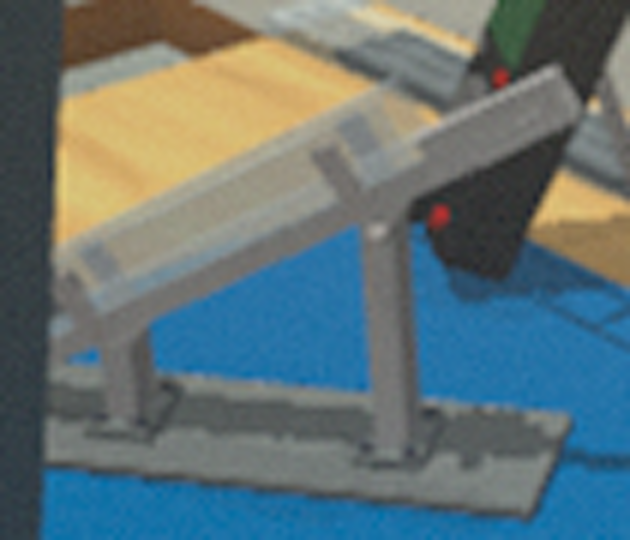

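View pics/z4.png

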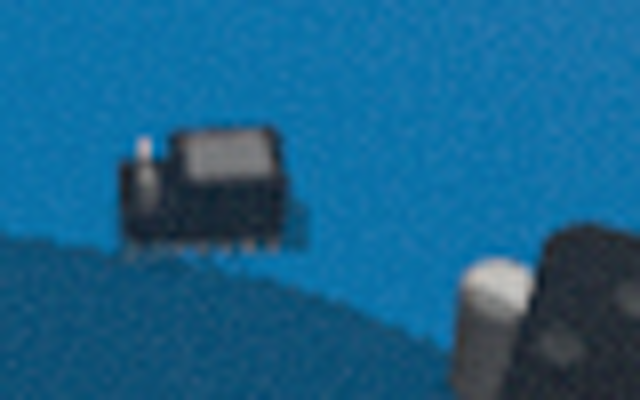

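```bash
python3 - <<'E'
import cv2
t=cv2.imread("pics/top0.png"); s=cv2.imread("pics/side0.png")
cv2.imwrite("pics/z5.png",cv2.resize(t[150:195,215:265],None,fx=13,fy=13,interpolation=cv2.INTER_CUBIC))
cv2.imwrite("pics/z6.png",cv2.resize(s[130:170,255:305],None,fx=15,fy=14,interpolation=cv2.INTER_CUBIC))
cv2.imwrite("pics/z7.png",cv2.resize(t[215:255,148:198],None,fx=13,fy=13,interpolation=cv2.INTER_CUBIC))
E
```

```text
(no output)
```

View pics/z5.png

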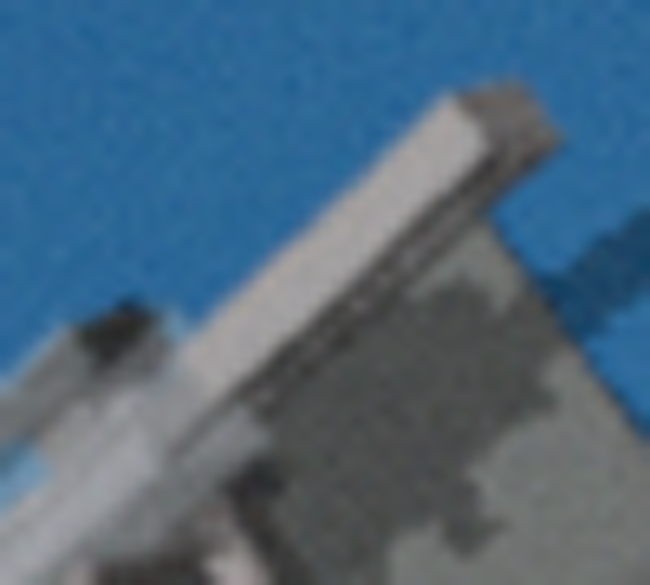

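View pics/z6.png

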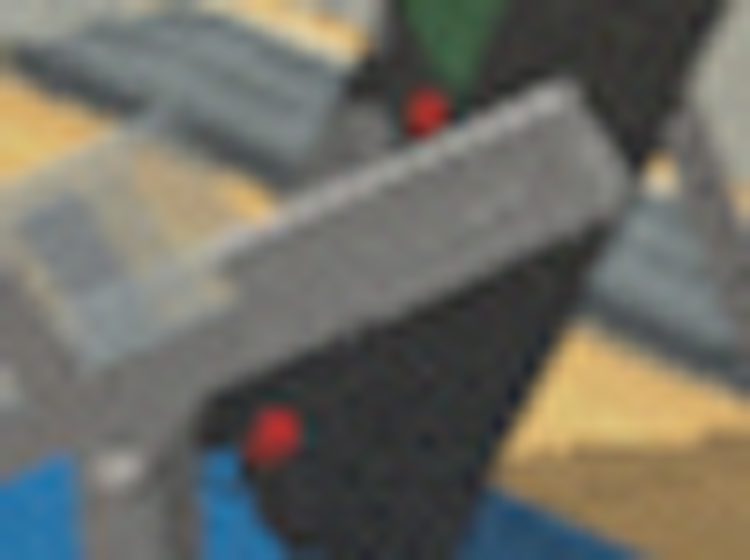

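View pics/z7.png

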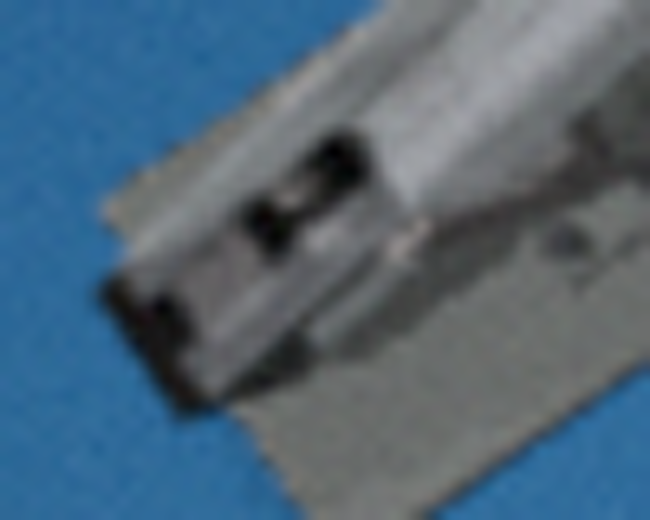

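```bash
cat > h.py <<'E'
import numpy as np,cv2
from scipy.optimize import least_squares
from scipy.spatial.transform import Rotation as R
cams={c:{k:v for k,v in np.load(f"{c}0.npz").items()} for c in("top","side")}
def proj(P,c):
    P=np.atleast_2d(P); K=cams[c]["intrinsics"];V=cams[c]["view"]
    q=(V[:3,:3]@P.T).T+V[:3,3]; q=(K@q.T).T
    return q[:,:2]/q[:,2:]
def at_z(uv,z,c):
    K=cams[c]["intrinsics"];V=cams[c]["view"]
    C=-V[:3,:3].T@V[:3,3]; d=V[:3,:3].T@np.linalg.inv(K)@np.array([uv[0],uv[1],1.])
    return C+d*(z-C[2])/d[2]
def tubeT(x0,y0,phi):
    c,s=np.cos(phi),np.sin(phi);a=np.pi/6
    X=np.array([c*np.cos(a),s*np.cos(a),np.sin(a)]);Y=np.array([-s,c,0]);Z=np.cross(X,Y)
    return np.stack([X,Y,Z],1),np.array([x0,y0,198.])
E
cat > fit.py <<'E'
from h import *
def z(p,o,s): return (np.array(p)+.5)/np.array(s)-.5+np.array(o)
T=lambda p:z(p,(215,150),(13,13)); S=lambda p:z(p,(255,130),(15,14))
# corner observations
obs=[("top",(35,6,0),T((450,97))),("top",(35,-6,0),T((488,142))),("side",(35,6,0),S((562,77))),("side",(35,-6,0),S((588,95)))]
# edge observations (point-on-line)
eo=[("top",6,T((200,328))),("top",6,T((320,218))),("top",-6,T((240,390))),("top",-6,T((370,257))),("side",-6,S((230,268)))]
def res(p,sides=("top","side")):
    M,o=tubeT(*p[:3]); o=o+np.array([0,0,p[3]]) if len(p)>3 else o; r=[]
    for c,X,uv in obs:
        if c in sides:r+=list(proj(o+M@np.array(X),c)[0]-uv)
    for c,y,uv in eo:
        if c in sides:
            a,b=proj(np.array([o+M@np.array((-40,y,0)),o+M@np.array((35,y,0))]),c)
            d=(b-a)/np.linalg.norm(b-a); e=uv-a; r.append(d[0]*e[1]-d[1]*e[0])
    return np.array(r)
p0=[*at_z(T((360,220)),198,"top")[:2],-0.7]
for s in(("top",),("top","side"),("side",)):
    f=least_squares(res,p0,args=(s,)); print(s,f.x,np.round(f.fun,2))
f=least_squares(res,p0+[0]);print("z free",f.x,np.round(f.fun,2))
p=least_squares(res,p0,args=(("top","side"),)).x
np.save("tube.npy",p)
import cv2
M,o=tubeT(*p)
boxes=[(-290,-40,-17.5,17.5,0,26),(-40,35,-6,6,-12,0)]
for c,(x,y,w,h) in(("top",(145,145,135,120)),("side",(200,125,105,90))):
    im=cv2.imread(f"pics/{c}0.png")[y:y+h,x:x+w];k=6;im=cv2.resize(im,None,fx=k,fy=k,interpolation=cv2.INTER_CUBIC)
    for x0,x1,y0,y1,z0,z1 in boxes:
        V=np.array([[a,b,d] for a in(x0,x1) for b in(y0,y1) for d in(z0,z1)])
        q=((proj(o+V@M.T,c)-[x,y]+.5)*k).astype(int)
        for i in range(8):
            for b in(1,2,4):
                if not i&b: cv2.line(im,tuple(map(int,q[i])),tuple(map(int,q[i|b])),(0,255,255),1)
    cv2.imwrite(f"pics/ov_{c}.png",im[:600,:800])
E
python3 fit.py
```

```text
('top',) [597.48471679 193.73531843  -0.93974825] [-0.12 -0.41  0.05  0.34 -0.26  0.09  0.26 -0.19]
('top', 'side') [598.58599038 192.54569982  -0.9221802 ] [ 0.25 -1.05  0.49 -0.36  0.68 -0.12 -1.94  0.31 -0.5   0.06 -0.   -0.21
  1.19]
('side',) [596.39058078 188.83027446  -0.71773616] [ 0.75 -0.42 -0.95  0.04 -0.43]
z free [598.87339894 192.94225081  -0.91923645  -1.30779975] [ 0.13 -1.06  0.38 -0.39  0.67  0.25 -1.94  0.69 -0.49  0.11  0.02 -0.15
  0.84]
```

View pics/ov_top.png

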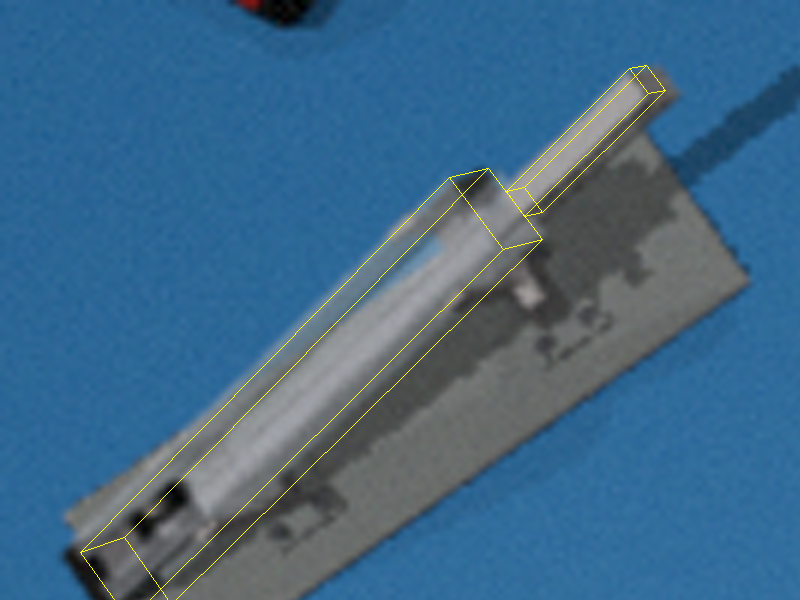

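View pics/ov_side.png

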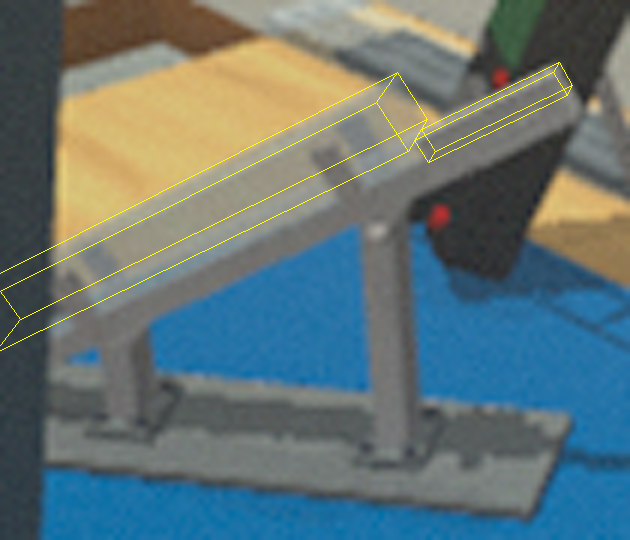

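```bash
python3 - <<'E'
import cv2,numpy as np
t=cv2.imread("pics/top0.png")
# rotate so that tube axis horizontal
M=cv2.getRotationMatrix2D((205,202),-44,1.0)
A=np.array([[6,0,0],[0,6,0]],float)
M3=np.vstack([M,[0,0,1]]); S=np.array([[5.5,0,-5.5*130],[0,5.5,-5.5*177],[0,0,1]])
T=(S@M3)[:2]; np.save("rotT.npy",T)
im=cv2.warpAffine(t,T,(790,275),flags=cv2.INTER_CUBIC)
cv2.imwrite("pics/rot.png",im)
E
```

```text
(no output)
```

View pics/rot.png

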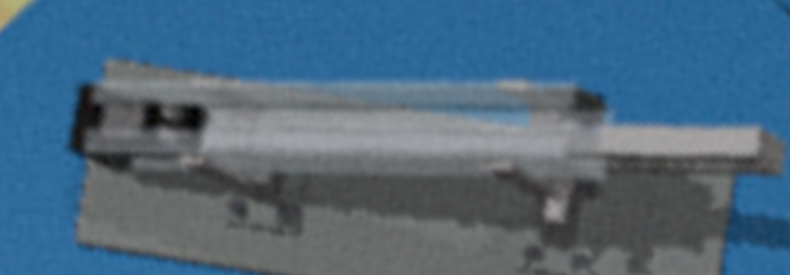

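```bash
cat > ov.py <<'E'
from h import *
import sys
T=np.load("rotT.npy")
outs=[]
for p in eval(sys.argv[1]):
    M,o=tubeT(*p); im=cv2.imread("pics/rot.png")
    boxes=[(-290,-40,-17.5,17.5,26,26),(-298,-298,-17.5,17.5,0,26),(-290,35,-6,6,0,0),(-40,-40,-17.5,17.5,0,26)]
    for x0,x1,y0,y1,z0,z1 in boxes:
        V=np.array([[a,b,d] for a in(x0,x1) for b in(y0,y1) for d in(z0,z1)])
        q=proj(o+V@M.T,"top"); q=(T[:,:2]@q.T).T+T[:,2]
        for i in range(8):
            for b in(1,2,4):
                if not i&b: cv2.line(im,tuple(map(int,q[i])),tuple(map(int,q[i|b])),(0,255,255),1)
    outs.append(im[30:230])
cv2.imwrite("pics/"+sys.argv[2],np.vstack(outs)[:600])
E
python3 ov.py "[(597.5,193.7,-.94),(597.5,193.7,-.96),(597.5,193.7,-.92)]" ovr.png
```

```text
(no output)
```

View pics/ovr.png

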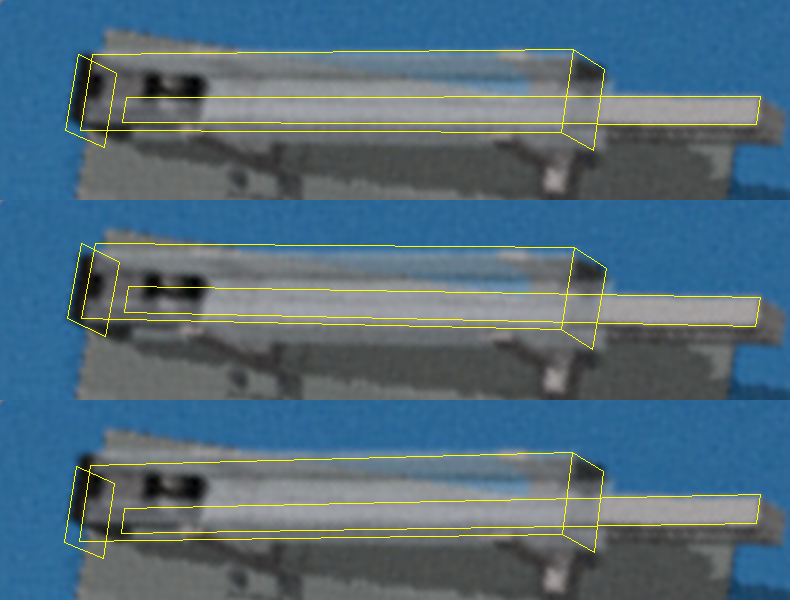

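```bash
cat > rel.py <<'E'
from h import *
from scipy.optimize import minimize
im=cv2.imread("pics/top0.png").astype(float)
def mask(cx,cy,r=16):
    K=4
    sub=im[cy-r:cy+r,cx-r:cx+r]; big=cv2.resize(sub,None,fx=K,fy=K,interpolation=cv2.INTER_CUBIC)
    sat=big[:,:,0]-big[:,:,2]   # blue-red
    return (sat<45), (cx-r,cy-r),K
def poly(x,y,th,o,K,c="top"):
    hulls=[]
    for x0,x1,z0,z1 in((-22,8,4,26),(8,22,4,16)):
        V=np.array([[a,b,d] for a in(x0,x1) for b in(-11,11) for d in(z0,z1)])
        Rz=np.array([[np.cos(th),-np.sin(th),0],[np.sin(th),np.cos(th),0],[0,0,1]])
        q=(proj(V@Rz.T+[x,y,0],c)-o+.5)*K-.5
        hulls.append(cv2.convexHull(q.astype(np.float32)))
    return hulls
for name,cx,cy,th0 in(("P",384,237,2.3+.3),("Q",474,232,-0.5)):
    m,o,K=mask(cx,cy); n,l,st,_=cv2.connectedComponentsWithStats(m.astype(np.uint8)); j=l[m.shape[0]//2-4:m.shape[0]//2+4,m.shape[0]//2-4:m.shape[0]//2+4]; m=l==np.bincount(j[j>0]).argmax()
    def cost(p):
        b=np.zeros((m.shape[0]*4,)*2,np.uint8)
        for h in poly(*p,o,K*4): cv2.fillConvexPoly(b,np.round(h).astype(np.int32),1)
        b=cv2.resize(b.astype(np.float32),m.shape[::-1],interpolation=cv2.INTER_AREA); return np.abs(b-m).sum()
    c0=at_z((cx,cy),13,"top")[:2]
    best=None
    for th in np.arange(0,2*np.pi,.25):
        r=minimize(cost,[*c0,th],method="Nelder-Mead",options=dict(initial_simplex=[[*c0,th],[c0[0]+8,c0[1],th],[c0[0],c0[1]+8,th],[*c0,th+.2]],xatol=.05,fatol=.5))
        print(name,np.round(r.x,2),round(r.fun),m.sum()) if r.fun<200 else 0
E
python3 rel.py
```

```text
P [ 453.57 -149.13   -0.72] 151 2404
P [ 453.59 -149.12   -0.72] 151 2404
P [ 453.61 -149.18   -0.71] 154 2404
P [ 453.44 -149.16   -0.72] 154 2404
P [ 452.96 -148.65    2.45] 195 2404
P [ 452.99 -148.68    2.43] 197 2404
P [ 453.01 -148.76    2.45] 193 2404
P [ 452.69 -148.59    2.45] 193 2404
P [ 452.85 -148.75    2.44] 194 2404
P [ 452.96 -149.      2.44] 199 2404
P [ 452.95 -148.6     2.46] 194 2404
P [ 452.95 -148.76    2.44] 194 2404
P [ 452.99 -148.78    2.43] 197 2404
P [ 452.79 -148.6     2.44] 193 2404
P [ 452.74 -148.73    2.43] 194 2404
P [ 452.94 -148.61    2.45] 194 2404
P [ 453.57 -149.23    5.56] 155 2404
P [ 453.56 -149.12    5.56] 151 2404
P [ 453.62 -149.17    5.57] 155 2404
P [ 453.55 -149.14    5.56] 153 2404
P [ 453.62 -149.22    5.57] 156 2404
P [ 453.58 -149.14    5.56] 153 2404
P [ 453.6  -149.16    5.57] 151 2404
P [ 453.62 -149.3     5.57] 154 2404
P [ 453.63 -149.01    5.57] 156 2404
P [ 453.51 -149.15    5.57] 154 2404
```

```bash
sed -i 's/ if r.fun<200 else 0/ if r.fun<700 else 0/; s/(("P",384,237,2.3+.3),/(/; s/(("Q",474,232,-0.5))/(("Q",474,232,-0.5),)/; s/,.25):/,.6):/' rel.py; sed -i 's/    def cost/    cv2.imwrite("pics\/mQ.png",cv2.resize(m.astype(np.uint8)*255,None,fx=3,fy=3))\n    def cost/' rel.py; python3 rel.py
```

```text
Q [ 463.16 -382.34   -0.59] 349 2515
Q [ 463.78 -382.69   -0.59] 351 2515
Q [ 461.49 -381.92    2.64] 508 2515
Q [ 461.51 -382.04    2.62] 510 2515
Q [ 461.35 -381.95    2.63] 509 2515
Q [ 461.51 -381.52    2.66] 514 2515
Q [ 461.19 -381.73    2.64] 503 2515
Q [ 462.97 -382.16    5.7 ] 351 2515
Q [ 463.15 -382.39    5.69] 354 2515
Q [ 463.12 -382.21    5.7 ] 350 2515
Q [ 463.33 -382.36    5.69] 350 2515
```

View pics/mQ.png

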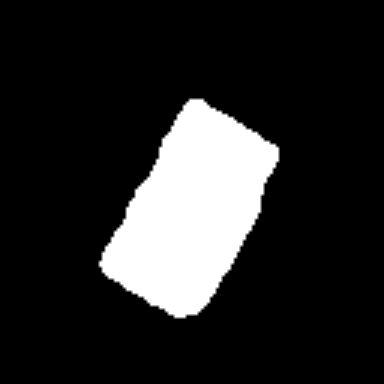

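```bash
python3 - <<'E'
from h import *
from station import *
import station; print([n for n in dir(station) if n[0]!='_'])
s=get_state(); M=R.from_rotvec(s["tcp_rot"]).as_matrix(); print(np.round(M,3)); print(np.round(s["q"],3),s["tcp_pos"],s["time"])
E
```

```text
['PlanningError', 'cut_out', 'get_image', 'get_state', 'hand_in', 'nose_length']
[[ 0.     0.901  0.433]
 [ 0.     0.433 -0.901]
 [-1.     0.    -0.   ]]
[-1.326  0.259  1.535  0.     1.348 -0.203] [ 238.15791893 -495.73872565  214.17300375] 0.6
```

```bash
cat > pl.py <<'E'
from h import *
from station import get_state
TP=(597.5,193.7,-.945)
def Rtool_from(M): # relay/tube frame M (x,y,z) -> tool: x=-z, z=+y
    return np.stack([-M[:,2],np.cross(M[:,1],-M[:,2]),M[:,1]],1)
def Mz(th): return R.from_euler("z",th).as_matrix()
def plan(pos,Rt,n=None,step=45,ang=.14,dec=2,calls=8):
    s=get_state(); p=np.array(s["tcp_pos"]);C=R.from_rotvec(s["tcp_rot"]); Rt=R.from_matrix(Rt)
    dv=(C.inv()*Rt).as_rotvec(); d=np.linalg.norm(pos-p); a=np.linalg.norm(dv)
    print("t",round(s["time"],2),"p",np.round(p,1),"w",round(s["gripper_width"],1),"F",np.round(s["contact_force"],1),"dist",round(d,1),"ang",round(a,3),"q",np.round(s["q"],2))
    n=n or int(max(np.ceil(d/step),np.ceil(a/ang),1)); p0=p.copy();C0=C
    print("local total cm",np.round(C.inv().apply(pos-p)/10,2),"n",n)
    for k in range(1,n+1):
        gp=p0+(pos-p0)*k/n; gC=C0*R.from_rotvec(dv*k/n)
        t=np.round(C.inv().apply(gp-p)/10,dec); w=np.round((C.inv()*gC).as_rotvec(),3)
        if k<=5*calls: print(k,"T",list(map(float,t)),"W",list(map(float,w)))
        p=p+C.apply(t*10); C=C*R.from_rotvec(w)
    print("pred err",np.round(p-pos,2))
def relayT(x,y,th,h,lift=0): return np.array([x,y,h+lift]),Rtool_from(Mz(th))
def tubeTgt(x,y,z,tp=TP,relz=14.5,relx=0,dR=None):
    M,o=tubeT(*tp); return o+M@np.array([x+relx,y,z+relz]),Rtool_from(M)
E
python3 -c "
from pl import *
plan(*relayT(453,-148.7,2.44,100))"
```

```text
t 0.6 p [ 238.2 -495.7  214.2] w 92.7 F [-1.3  0.2  0.5] dist 423.8 ang 1.149 q [-1.33  0.26  1.54  0.    1.35 -0.2 ]
local total cm [ 11.42  34.39 -21.98] n 10
1 T [1.14, 3.44, -2.2] W [0.115, -0.0, -0.0]
2 T [1.14, 3.16, -2.58] W [0.115, -0.0, -0.0]
3 T [1.15, 2.85, -2.92] W [0.115, -0.0, -0.0]
4 T [1.14, 2.49, -3.23] W [0.115, -0.0, -0.0]
5 T [1.14, 2.11, -3.5] W [0.115, -0.0, 0.0]
6 T [1.14, 1.69, -3.71] W [0.115, -0.0, 0.0]
7 T [1.14, 1.25, -3.89] W [0.115, -0.0, 0.0]
8 T [1.14, 0.8, -4.0] W [0.115, -0.0, 0.0]
9 T [1.15, 0.34, -4.07] W [0.114, -0.0, 0.0]
10 T [1.14, -0.13, -4.08] W [0.115, -0.0, 0.0]
pred err [ 0.01  0.   -0.02]
```

jog_arm:
  rows:
    - {"jaw":5,"translation":[1.1,3.4,-2.2],"angular":[0.115,0,0]}
    - {"jaw":5,"translation":[1.1,3.2,-2.6],"angular":[0.115,0,0]}
    - {"jaw":5,"translation":[1.1,2.9,-2.9],"angular":[0.115,0,0]}
    - {"jaw":5,"translation":[1.1,2.5,-3.2],"angular":[0.115,0,0]}
    - {"jaw":5,"translation":[1.1,2.1,-3.5],"angular":[0.115,0,0]}
  newtons: 15

```text
time: 1.1
tcp_pos: [348.6, -324.9, 158.4]
tcp_rot: [1.32, 1.124, -1.325]
contact_force: [0.9, -0.7, -0.3]
gripper_width: 57.4
```

```bash
python3 -c "
from pl import *
plan(*relayT(453,-148.7,2.44,80))"
```

```text
t 1.1 p [ 348.6 -324.9  158.4] w 57.4 F [ 0.9 -0.7 -0.3] dist 219.3 ang 0.545 q [-0.98  0.17  1.79 -0.    1.17  0.75]
local total cm [  7.73   7.53 -19.1 ] n 5
1 T [1.55, 1.51, -3.82] W [0.109, 0.001, -0.001]
2 T [1.54, 1.08, -3.96] W [0.109, 0.001, -0.001]
3 T [1.56, 0.65, -4.05] W [0.109, 0.002, -0.001]
4 T [1.55, 0.2, -4.09] W [0.109, 0.001, -0.001]
5 T [1.57, -0.24, -4.1] W [0.109, 0.001, -0.001]
pred err [ 0.    0.05 -0.02]
```

jog_arm:
  rows:
    - {"jaw":5,"translation":[1.5,1.5,-3.8],"angular":[0.11,0,0]}
    - {"jaw":5,"translation":[1.5,1.1,-4.0],"angular":[0.11,0,0]}
    - {"jaw":5,"translation":[1.6,0.65,-4.05],"angular":[0.11,0,0]}
    - {"jaw":5,"translation":[1.6,0.2,-4.1],"angular":[0.11,0,0]}
    - {"jaw":5,"translation":[1.5,-0.2,-4.1],"angular":[0.11,0,0]}

```text
time: 1.6
tcp_pos: [460.4, -144.0, 79.6]
tcp_rot: [1.722, 0.754, -1.719]
contact_force: [0.4, -1.2, -0.5]
gripper_width: 49.9
```

```bash
python3 -c "
from pl import *
plan(*relayT(453,-148.7,2.44,50),n=3)
from station import get_image
im=get_image('side')['pixels'][:,:,::-1]
cv2.imwrite('pics/s2.png',cv2.resize(im[220:320,270:400],None,fx=6,fy=6,interpolation=cv2.INTER_CUBIC))
im=get_image('top')['pixels'][:,:,::-1]
cv2.imwrite('pics/t2.png',im)
"
```

```text
t 1.6 p [ 460.4 -144.    79.6] w 49.9 F [ 0.4 -1.2 -0.5] dist 30.8 ang 0.034 q [-0.53  0.27  1.88 -0.01  0.97  1.78]
local total cm [ 2.96 -0.28  0.83] n 3
1 T [0.99, -0.09, 0.28] W [-0.01, 0.001, -0.004]
2 T [0.98, -0.1, 0.27] W [-0.011, 0.002, -0.005]
3 T [0.99, -0.09, 0.28] W [-0.01, 0.001, -0.004]
pred err [-0.01  0.04 -0.03]
```

View pics/s2.png

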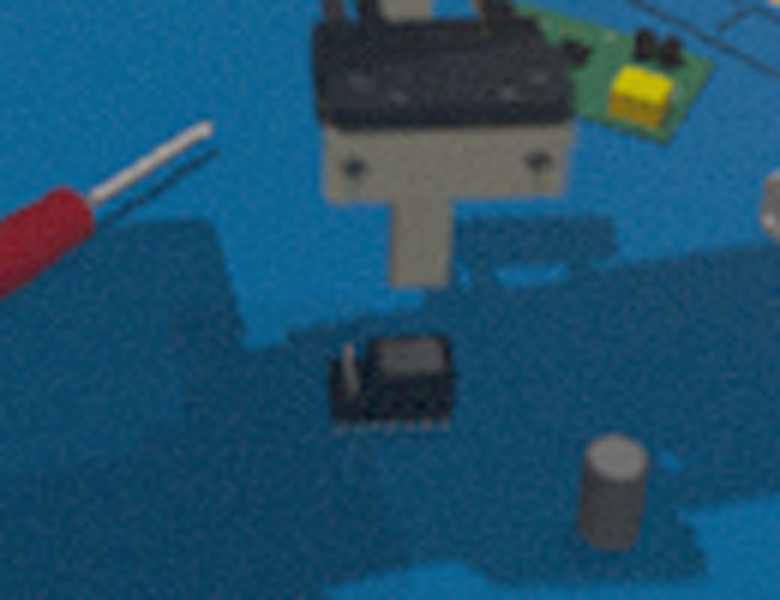

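View pics/t2.png

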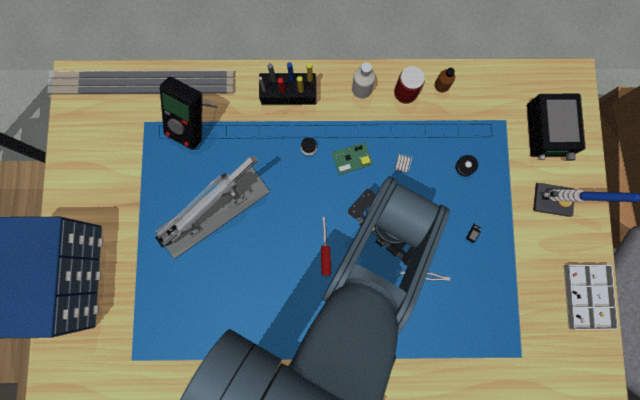

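jog_arm:
  rows:
    - {"jaw":5,"translation":[0,-0.15,0.4],"angular":[-0.015,0,-0.005]}
    - {"jaw":5,"translation":[0.9,-0.15,0.4],"angular":[-0.015,0.002,-0.005]}
    - {"jaw":5,"translation":[1.0,0,0],"angular":[0,0,0]}
    - {"jaw":5,"translation":[1.0,0,0],"angular":[0,0,0]}
    - {"jaw":5,"translation":[0,0,0],"angular":[0,0,0]}

```text
time: 2.2
tcp_pos: [452.0, -148.6, 49.3]
tcp_rot: [1.694, 0.798, -1.697]
contact_force: [-0.1, -0.4, 0.3]
gripper_width: 49.9
```

```bash
python3 -c "
from pl import *
plan(*relayT(453,-148.7,2.44,27.5),n=3)
from station import get_image
im=get_image('side')['pixels'][:,:,::-1]
cv2.imwrite('pics/s3.png',cv2.resize(im[220:320,270:400],None,fx=6,fy=6,interpolation=cv2.INTER_CUBIC))
"
```

```text
t 2.2 p [ 452.  -148.6   49.3] w 49.9 F [-0.1 -0.4  0.3] dist 21.9 ang 0.013 q [-0.55  0.31  1.92 -0.    0.91  1.71]
local total cm [ 2.18  0.08 -0.06] n 3
1 T [0.73, 0.03, -0.02] W [0.004, 0.001, -0.0]
2 T [0.73, 0.03, -0.02] W [0.005, 0.001, -0.001]
3 T [0.72, 0.02, -0.02] W [0.004, 0.001, -0.0]
pred err [-0.03  0.04  0.03]
```

View pics/s3.png

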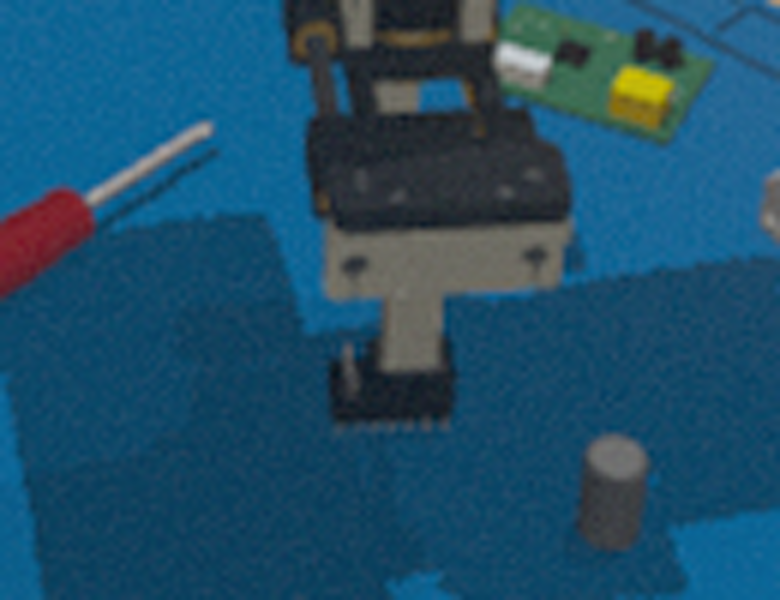

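jog_arm:
  rows:
    - {"jaw":5,"translation":[0.75,0.05,-0.05],"angular":[0.01,0,0]}
    - {"jaw":5,"translation":[0.75,0.05,0],"angular":[0.005,0,0]}
    - {"jaw":5,"translation":[0.65,0,0],"angular":[0,0,0]}
    - {"jaw":5,"translation":[0,0,0],"angular":[0,0,0]}
    - {"jaw":1,"translation":[0,0,0],"angular":[0,0,0]}
  newtons: 15

```text
time: 2.75
tcp_pos: [454.0, -150.2, 27.0]
tcp_rot: [1.706, 0.784, -1.707]
contact_force: [0.5, 0.4, 0.1]
gripper_width: 45.7
```

jog_arm:
  rows:
    - {"jaw":1,"translation":[0,0,0],"angular":[0,0,0]}
    - {"jaw":1,"translation":[0,0,0],"angular":[0,0,0]}
    - {"jaw":1,"translation":[0,0,0],"angular":[0,0,0]}
    - {"jaw":1,"translation":[0,0,0],"angular":[0,0,0]}
    - {"jaw":1,"translation":[0,0,0],"angular":[0,0,0]}

```text
time: 3.25
tcp_pos: [454.5, -150.2, 27.6]
tcp_rot: [1.706, 0.783, -1.706]
contact_force: [-0.0, -0.5, 0.1]
gripper_width: 11.1
```

```bash
python3 -c "
from pl import *
plan(*relayT(453,-148.7,2.44,27.5),n=1)
from station import get_image
im=get_image('side')['pixels'][:,:,::-1]
cv2.imwrite('pics/s4.png',cv2.resize(im[220:320,270:400],None,fx=6,fy=6,interpolation=cv2.INTER_CUBIC))
"
```

```text
t 3.25 p [ 454.5 -150.2   27.6] w 11.1 F [-0.  -0.5  0.1] dist 2.1 ang 0.006 q [-0.55  0.35  1.94 -0.    0.85  1.73]
local total cm [ 0.01 -0.21 -0.01] n 1
1 T [0.01, -0.21, -0.01] W [-0.004, 0.002, -0.004]
pred err [ 0.   -0.02  0.03]
```

View pics/s4.png

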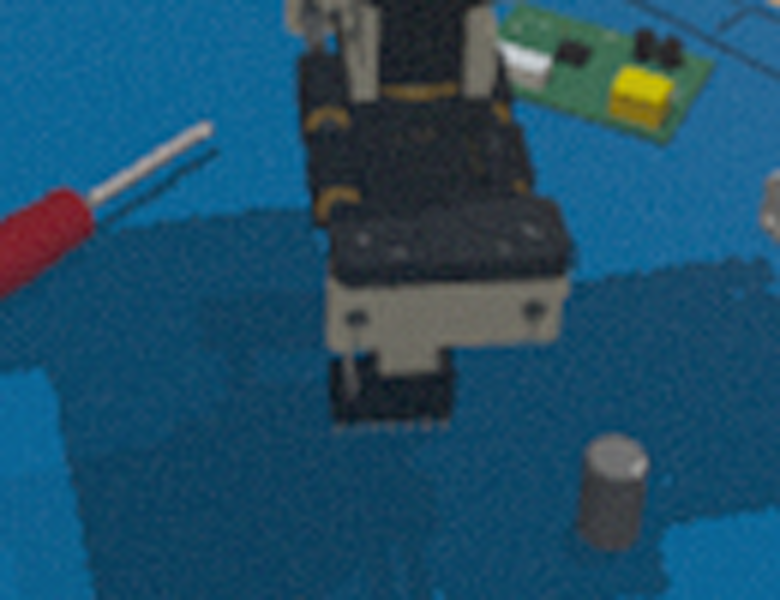

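```bash
python3 -c "
from pl import *
print(proj([453,-148.7,13],'side'),proj([453,-148.7,26],'side'),proj([454.5,-150.2,2.6],'side'))
for z in(13,): print(at_z((335.5,284.5),z,'side'))
V=cams['side']['view'];print(-V[:3,:3].T@V[:3,3])
from station import get_image
i=get_image('side');print(abs(i['view']-V).max())
"
```

```text
[[334.46118368 284.26165788]] [[334.69618749 279.89963205]] [[335.24345121 287.711275  ]]
[ 454.10693801 -150.75728372   13.        ]
[   7.53222461 -532.95469953  599.14693769]
0.0
```

```bash
python3 -c "
from pl import *
from station import *
import station
n=station.nose_length
print(n if not callable(n) else n())
s=get_state(); C=R.from_rotvec(s['tcp_rot'])
im=get_image('side')['pixels'][:,:,::-1]
k=6;b=cv2.resize(im[200:300,275:395],None,fx=k,fy=k,interpolation=cv2.INTER_CUBIC)
w=s['gripper_width']/2;print(s['gripper_width'],s['tcp_pos'])
for x in(0,6,25):
  for y in(-7.5,7.5):
    for z in(-w,w):
      q=(proj(s['tcp_pos']+C.apply([x,y,z]),'side')[0]-[275,200]+.5)*k
      cv2.circle(b,tuple(map(int,q)),3,{0:(0,0,255),6:(0,255,0),25:(0,255,255)}[x],-1)
cv2.imwrite('pics/s5.png',b)
t=get_image('top')['pixels'][:,:,::-1]
cv2.imwrite('pics/t5.png',cv2.resize(t[180:280,330:440],None,fx=6,fy=6,interpolation=cv2.INTER_CUBIC))
"
```

```text
25.0
10.205969617317145 [ 454.48619141 -150.18510518   27.60898085]
```

View pics/s5.png

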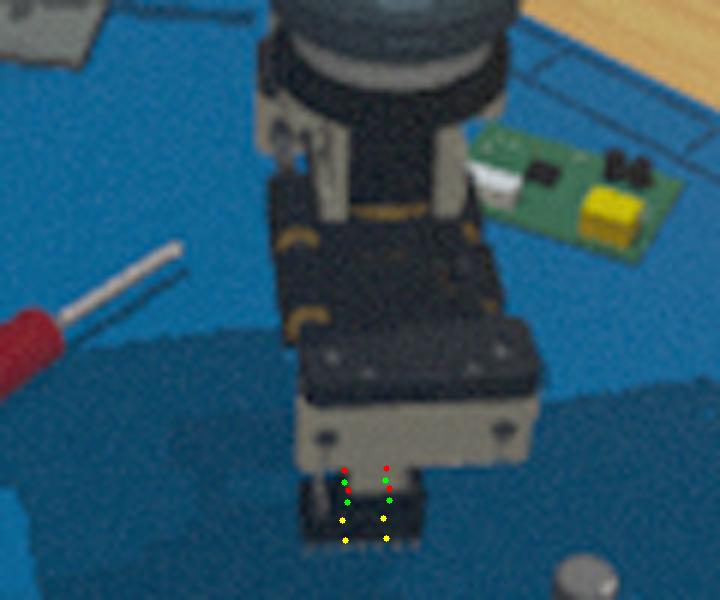

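View pics/t5.png

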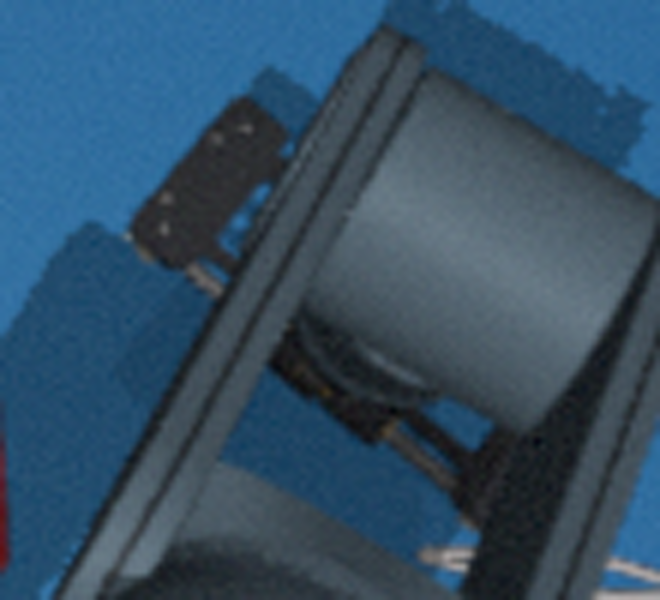

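```bash
python3 -c "
from pl import *
from scipy.optimize import brentq
# (tcp, half width, tip px zoomed y, zoomed x)
for tcp,w,y0,zy in (([460.4,-144,79.6],25,220,287),([452,-148.6,49.3],25,220,371),([454.5,-150.2,27.6],5.1,200,495-120+0)):
  pass
for tcp,w,py in (([460.4,-144,79.6],25,220+287/6),([452,-148.6,49.3],25,220+371/6),([454.5,-150.2,27.6],5.2,220+374/6)):
  for b in(0,5,17.5):
    d=np.array([-.645,-.764,0])*(w+b)
    z=brentq(lambda z:proj(np.array(tcp)+d-[0,0,tcp[2]-z],'side')[0,1]-py,-100,200)
    print(tcp,b,'tip z',round(z,1),'tool x',round(tcp[2]-z,1))
"
```

```text
[460.4, -144, 79.6] 0 tip z 75.9 tool x 3.7
[460.4, -144, 79.6] 5 tip z 80.5 tool x -0.9
[460.4, -144, 79.6] 17.5 tip z 92.0 tool x -12.4
[452, -148.6, 49.3] 0 tip z 45.5 tool x 3.8
[452, -148.6, 49.3] 5 tip z 50.5 tool x -1.2
[452, -148.6, 49.3] 17.5 tip z 62.8 tool x -13.5
[454.5, -150.2, 27.6] 0 tip z 24.0 tool x 3.6
[454.5, -150.2, 27.6] 5 tip z 28.9 tool x -1.3
[454.5, -150.2, 27.6] 17.5 tip z 41.3 tool x -13.7
```

```bash
python3 -c "
from pl import *
for tcp,w,z,px in (([460.4,-144,79.6],25,80,270+422/6),([452,-148.6,49.3],25,50,270+413/6),([454.5,-150.2,27.6],5.2,29,270+409/6)):
    for b in (0,5):
      d=np.array([-.645,-.764,0])*(w+b); print(proj(np.array([tcp[0],tcp[1],z])+d,'side'),px)
"
```

```text
[[337.98178661 266.34191551]] 340.3333333333333
[[338.29358587 268.02131695]] 340.3333333333333
[[336.23153634 280.2589812 ]] 338.8333333333333
[[336.53030729 281.99675352]] 338.8333333333333
[[336.03071972 280.62187809]] 338.1666666666667
[[336.31769791 282.29918625]] 338.1666666666667
```

jog_arm:
  rows:
    - {"jaw":4.5,"translation":[0,0,0],"angular":[0,0,0]}
    - {"jaw":4.5,"translation":[0,0,0],"angular":[0,0,0]}
    - {"jaw":4.5,"translation":[0,0,0],"angular":[0,0,0]}
    - {"jaw":4.5,"translation":[0,0,0],"angular":[0,0,0]}
    - {"jaw":4.5,"translation":[0.3,0,0],"angular":[0,0,0]}

```text
time: 3.95
tcp_pos: [454.7, -150.3, 24.7]
tcp_rot: [1.706, 0.783, -1.705]
contact_force: [0.6, 0.4, 0.3]
gripper_width: 43.4
```

jog_arm:
  rows:
    - {"jaw":4.5,"translation":[0.2,0,0],"angular":[0,0,0]}
    - {"jaw":4.5,"translation":[0,0,0],"angular":[0,0,0]}
    - {"jaw":4.5,"translation":[0.3,0,0],"angular":[0,0,0]}
    - {"jaw":4.5,"translation":[0,0,0],"angular":[0,0,0]}
    - {"jaw":4.5,"translation":[0.0,0,0],"angular":[0,0,0]}

```text
time: 4.45
tcp_pos: [454.2, -150.1, 18.5]
tcp_rot: [1.705, 0.784, -1.706]
contact_force: [-0.6, -0.1, -0.6]
gripper_width: 45.2
```

```bash
cat > snap.py <<'E'
from h import *
from station import *
import sys
def snap(c,x,y,w,h,name,k=6):
    im=get_image(c)['pixels'][:,:,::-1]; cv2.imwrite('pics/full_'+name,im)
    cv2.imwrite('pics/'+name,cv2.resize(im[y:y+h,x:x+w],None,fx=k,fy=k,interpolation=cv2.INTER_CUBIC))
if __name__=="__main__":
    a=sys.argv; snap(a[1],*map(int,a[2:6]),a[6])
E
python3 snap.py side 275 220 120 90 s6.png
```

```text
(no output)
```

View pics/s6.png

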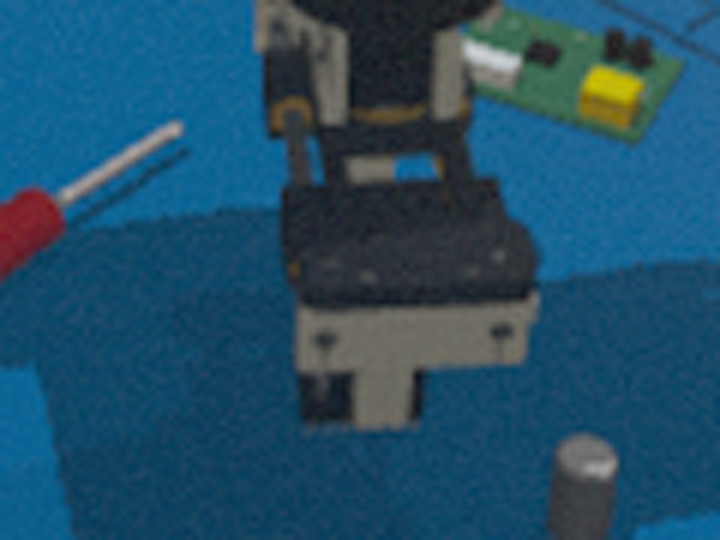

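jog_arm:
  rows:
    - {"jaw":4.5,"translation":[0,-0.4,0],"angular":[0,0,0]}
    - {"jaw":4.5,"translation":[0.5,0,0],"angular":[0,0,0]}
    - {"jaw":4.5,"translation":[0.3,0,0],"angular":[0,0,0]}
    - {"jaw":4.5,"translation":[0.2,0,0],"angular":[0,0,0]}
    - {"jaw":4.5,"translation":[0.0,0,0],"angular":[0,0,0]}

```text
time: 5.0
tcp_pos: [450.8, -147.2, 7.7]
tcp_rot: [1.705, 0.784, -1.706]
contact_force: [-0.5, -0.2, -0.9]
gripper_width: 45.0
```

```bash
python3 snap.py side 275 220 120 90 s7.png
```

```text
(no output)
```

View pics/s7.png

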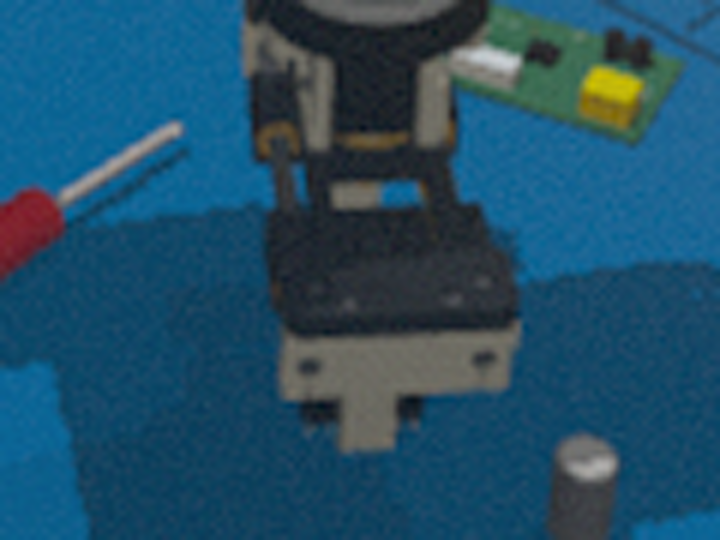

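jog_arm:
  rows:
    - {"jaw":1.5,"translation":[0,0,0],"angular":[0,0,0]}
    - {"jaw":1.5,"translation":[0,0,0],"angular":[0,0,0]}
    - {"jaw":1.5,"translation":[0,0,0],"angular":[0,0,0]}
    - {"jaw":1.5,"translation":[0,0,0],"angular":[0,0,0]}
    - {"jaw":1.5,"translation":[0,0,0],"angular":[0,0,0]}

```text
time: 5.55
tcp_pos: [451.2, -147.4, 8.0]
tcp_rot: [1.706, 0.783, -1.706]
contact_force: [0.1, 0.6, -0.2]
gripper_width: 21.7
```

```bash
python3 snap.py side 275 220 120 90 s8.png
```

```text
(no output)
```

View pics/s8.png

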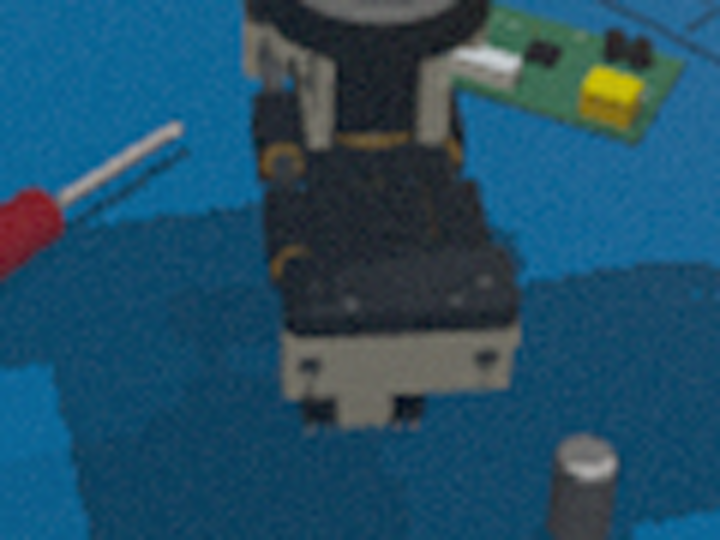

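jog_arm:
  rows:
    - {"jaw":1.5,"translation":[-1,0,0],"angular":[0,0,0]}
    - {"jaw":1.5,"translation":[-3,0,0],"angular":[0,0,0]}
    - {"jaw":1.5,"translation":[-5,0,0],"angular":[0,0,0]}
    - {"jaw":1.5,"translation":[-5,0,0],"angular":[0,0,0]}
    - {"jaw":1.5,"translation":[-5,0,0],"angular":[0,0,0]}
  newtons: 20

```text
time: 6.1
tcp_pos: [446.0, -143.8, 198.0]
tcp_rot: [1.701, 0.798, -1.719]
contact_force: [1.3, -1.5, -0.6]
gripper_width: 22.1
```

```bash
python3 snap.py side 265 140 130 95 s9.png; python3 -c "
from pl import *
p,Rt=tubeTgt(0,0,110,relz=-5)
plan(p,Rt)"
```

```text
t 6.15 p [ 450.1 -146.2  206.5] w 21.9 F [ 2.9 -1.1  5. ] dist 408.2 ang 2.91 q [-0.55  0.13  1.72 -0.    1.29  1.73]
local total cm [ -8.35 -15.91 -36.65] n 21
1 T [-0.4, -0.76, -1.75] W [-0.134, -0.036, -0.004]
2 T [-0.46, -0.52, -1.81] W [-0.134, -0.035, -0.004]
3 T [-0.52, -0.27, -1.85] W [-0.133, -0.036, -0.004]
4 T [-0.59, -0.04, -1.86] W [-0.134, -0.036, -0.005]
5 T [-0.65, 0.21, -1.81] W [-0.134, -0.036, -0.004]
6 T [-0.72, 0.45, -1.75] W [-0.134, -0.035, -0.004]
7 T [-0.79, 0.68, -1.65] W [-0.134, -0.036, -0.004]
8 T [-0.84, 0.88, -1.51] W [-0.133, -0.036, -0.004]
9 T [-0.9, 1.07, -1.36] W [-0.134, -0.036, -0.004]
10 T [-0.94, 1.23, -1.16] W [-0.134, -0.035, -0.004]
11 T [-0.99, 1.37, -0.96] W [-0.134, -0.036, -0.005]
12 T [-1.03, 1.48, -0.72] W [-0.134, -0.036, -0.004]
13 T [-1.06, 1.56, -0.49] W [-0.134, -0.036, -0.004]
14 T [-1.07, 1.61, -0.23] W [-0.133, -0.035, -0.004]
15 T [-1.09, 1.61, 0.01] W [-0.134, -0.036, -0.004]
16 T [-1.09, 1.59, 0.27] W [-0.134, -0.036, -0.004]
17 T [-1.07, 1.53, 0.52] W [-0.134, -0.035, -0.004]
18 T [-1.07, 1.44, 0.76] W [-0.134, -0.036, -0.005]
19 T [-1.04, 1.32, 0.98] W [-0.133, -0.036, -0.004]
20 T [-1.0, 1.17, 1.18] W [-0.134, -0.036, -0.004]
21 T [-0.96, 1.0, 1.36] W [-0.134, -0.035, -0.004]
pred err [ 0.01 -0.02 -0.02]
```

View pics/s9.png

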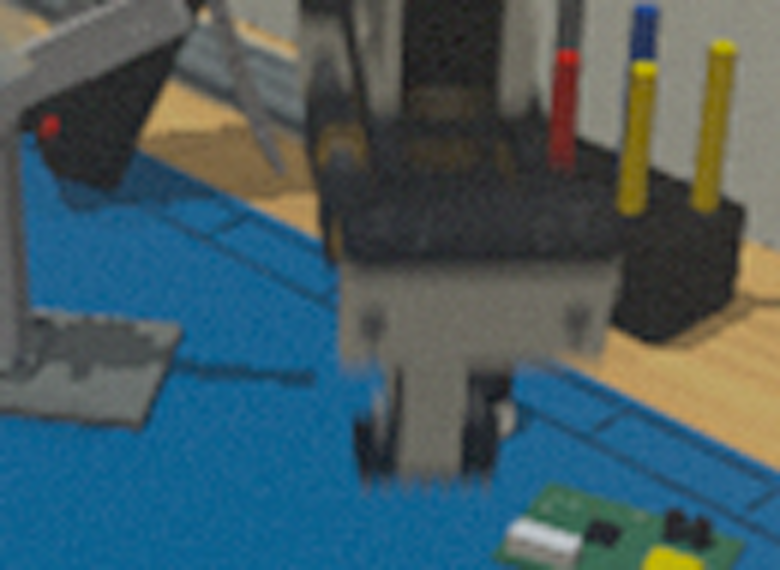

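```bash
cat > ovh.py <<'E'
from pl import *
from station import get_image
import sys
def wire(b,c,off,k,o,M,col=(0,255,255)):
    for x0,x1,z0,z1 in((-22,8,-13,13),(8,22,-13,3)):
        V=np.array([[a,y,d] for a in(x0,x1) for y in(-11,11) for d in(z0,z1)])
        q=(proj(V@M.T+o,c)-off+.5)*k
        for i in range(8):
            for bb in(1,2,4):
                if not i&bb: cv2.line(b,tuple(map(int,q[i])),tuple(map(int,q[i|bb])),col,1)
def hold(c,rt,name,w=100,h=80,k=7,tube=True):
    s=get_state(); C=R.from_rotvec(s['tcp_rot']); Rm=C.as_matrix()
    M=np.stack([-Rm[:,1],Rm[:,2],-Rm[:,0]],1)   # relay frame
    o=s['tcp_pos']+C.apply(rt)
    im=get_image(c)['pixels'][:,:,::-1]; u=proj(o,c)[0].astype(int); off=np.clip(u-[w//2,h//2],0,[640-w,400-h])
    b=cv2.resize(im[off[1]:off[1]+h,off[0]:off[0]+w],None,fx=k,fy=k,interpolation=cv2.INTER_CUBIC); raw=b.copy()
    wire(b,c,off,k,o,M)
    cv2.imwrite('pics/'+name+'.png',b[:600,:800]); cv2.imwrite('pics/'+name+'_raw.png',raw[:600,:800])
    MT,oT=tubeT(*TP)
    print('t',round(s['time'],2),'tcp',np.round(s['tcp_pos'],1),'off',off,'relay c',np.round(o,1),'in tube',np.round(MT.T@(o-oT),1),'axes',np.round((MT.T@M),3).tolist(),'F',np.round(s['contact_force'],1),'w',round(s['gripper_width'],1))
if __name__=="__main__":
    hold(sys.argv[1],eval(sys.argv[2]),sys.argv[3])
E
python3 ovh.py side "(-5,2.2,0)" h1
```

```text
t 6.15 tcp [ 450.1 -146.2  206.5] off [287 168] relay c [ 451.8 -147.6  211.5] in tube [ 172.4 -318.   -83.9] axes [[-0.842, 0.207, 0.498], [-0.237, -0.971, 0.002], [0.485, -0.116, 0.867]] F [ 2.9 -1.1  5. ] w 21.9
```

View pics/h1.png

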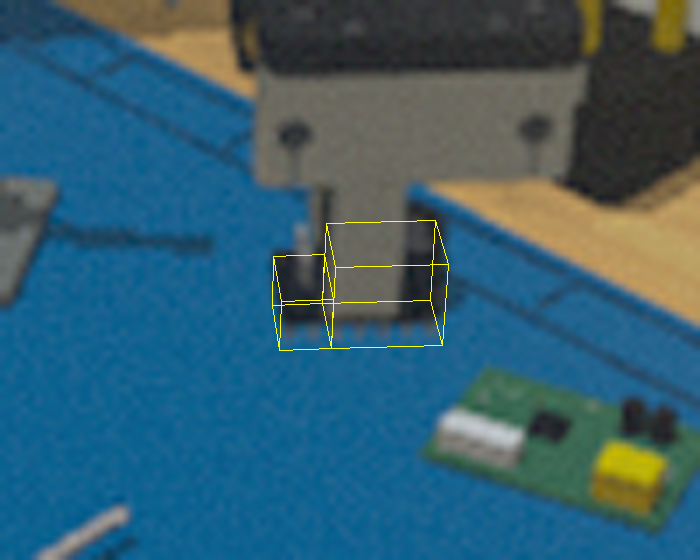

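```bash
python3 ovh.py side "(-5,2.2,0)" h2;python3 ovh.py side "(-5,2.2,0)" h2
```

```text
t 6.2 tcp [ 450.4 -146.4  203.2] off [287 169] relay c [ 452.  -147.8  208.2] in tube [ 171.  -317.9  -86.9] axes [[-0.842, 0.206, 0.498], [-0.237, -0.972, 0.002], [0.484, -0.116, 0.867]] F [ 0.5 -0.4 -0.9] w 22.1
t 6.25 tcp [ 448.8 -145.5  199.8] off [286 171] relay c [ 450.5 -146.9  204.8] in tube [ 167.9 -318.7  -89.1] axes [[-0.84, 0.207, 0.502], [-0.237, -0.972, 0.004], [0.489, -0.116, 0.865]] F [-0.9  0.4 -1.1] w 22.0
```

View pics/h2.png

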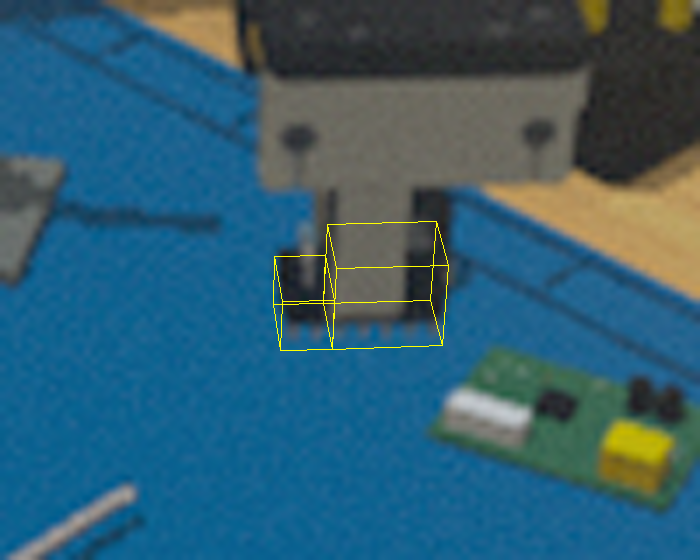

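jog_arm:
  rows:
    - {"jaw":1.5,"translation":[-0.4,-0.8,-1.7],"angular":[-0.134,-0.036,-0.004]}
    - {"jaw":1.5,"translation":[-0.5,-0.5,-1.8],"angular":[-0.134,-0.036,-0.004]}
    - {"jaw":1.5,"translation":[-0.5,-0.3,-1.85],"angular":[-0.134,-0.036,-0.004]}
    - {"jaw":1.5,"translation":[-0.6,0,-1.85],"angular":[-0.134,-0.036,-0.004]}
    - {"jaw":1.5,"translation":[-0.65,0.2,-1.8],"angular":[-0.134,-0.036,-0.004]}

```text
time: 6.8
tcp_pos: [468.2, -52.8, 209.5]
tcp_rot: [1.05, 1.162, -1.37]
contact_force: [1.2, -0.9, 0.0]
gripper_width: 21.5
```

jog_arm:
  rows:
    - {"jaw":1.5,"translation":[-0.7,0.45,-1.75],"angular":[-0.134,-0.036,-0.004]}
    - {"jaw":1.5,"translation":[-0.8,0.7,-1.65],"angular":[-0.134,-0.036,-0.004]}
    - {"jaw":1.5,"translation":[-0.85,0.9,-1.5],"angular":[-0.134,-0.036,-0.004]}
    - {"jaw":1.5,"translation":[-0.9,1.1,-1.35],"angular":[-0.134,-0.036,-0.004]}
    - {"jaw":1.5,"translation":[-0.95,1.25,-1.15],"angular":[-0.134,-0.036,-0.004]}

```text
time: 7.3
tcp_pos: [489.9, 43.4, 218.4]
tcp_rot: [0.392, 1.384, -0.937]
contact_force: [0.3, 0.5, -1.1]
gripper_width: 22.0
```

```bash
python3 -c "
from pl import *
p,Rt=tubeTgt(0,0,110,relz=-5)
plan(p,Rt)"
```

```text
t 7.3 p [489.9  43.4 218.4] w 22.0 F [ 0.3  0.5 -1.1] dist 219.2 ang 1.469 q [ 0.1   0.27  1.57 -0.33  1.44  1.04]
local total cm [-13.64  15.36  -7.67] n 11
1 T [-1.24, 1.4, -0.7] W [-0.128, -0.039, -0.004]
2 T [-1.27, 1.46, -0.46] W [-0.127, -0.039, -0.005]
3 T [-1.29, 1.5, -0.23] W [-0.128, -0.039, -0.004]
4 T [-1.3, 1.52, 0.02] W [-0.128, -0.039, -0.004]
5 T [-1.3, 1.48, 0.26] W [-0.127, -0.039, -0.005]
6 T [-1.29, 1.44, 0.5] W [-0.128, -0.039, -0.004]
7 T [-1.27, 1.35, 0.72] W [-0.128, -0.039, -0.004]
8 T [-1.25, 1.24, 0.94] W [-0.127, -0.039, -0.005]
9 T [-1.21, 1.1, 1.14] W [-0.128, -0.039, -0.004]
10 T [-1.17, 0.94, 1.31] W [-0.127, -0.039, -0.004]
11 T [-1.11, 0.75, 1.47] W [-0.128, -0.039, -0.004]
pred err [ 0.02 -0.03 -0.03]
```

jog_arm:
  rows:
    - {"jaw":1.5,"translation":[-1.8,1.4,-0.7],"angular":[-0.13,-0.039,-0.004]}
    - {"jaw":1.5,"translation":[-1.8,1.45,-0.45],"angular":[-0.13,-0.039,-0.004]}
    - {"jaw":1.5,"translation":[-1.5,1.5,-0.25],"angular":[-0.13,-0.039,-0.004]}
    - {"jaw":1.5,"translation":[-1.4,1.5,0],"angular":[-0.13,-0.039,-0.004]}
    - {"jaw":1.5,"translation":[-1.3,1.5,0.25],"angular":[-0.13,-0.039,-0.004]}

```text
time: 7.8
tcp_pos: [519.2, 140.5, 252.1]
tcp_rot: [-0.237, 1.447, -0.462]
contact_force: [-0.0, 0.4, -0.6]
gripper_width: 22.2
```

jog_arm:
  rows:
    - {"jaw":1.5,"translation":[-1.3,1.45,0.5],"angular":[-0.13,-0.039,-0.004]}
    - {"jaw":1.5,"translation":[-1.2,1.35,0.7],"angular":[-0.13,-0.039,-0.004]}
    - {"jaw":1.5,"translation":[-1.2,1.25,0.95],"angular":[-0.13,-0.039,-0.004]}
    - {"jaw":1.5,"translation":[-1.2,1.1,1.1],"angular":[-0.13,-0.039,-0.004]}
    - {"jaw":1.5,"translation":[-1.1,0.95,1.3],"angular":[-0.13,-0.039,-0.004]}

```text
time: 8.3
tcp_pos: [545.6, 232.8, 267.5]
tcp_rot: [-0.828, 1.381, 0.06]
contact_force: [-0.1, -0.7, -0.7]
gripper_width: 21.9
```

```bash
python3 -c "
from pl import *
p,Rt=tubeTgt(0,0,100,relz=-5)
plan(p,Rt)"
```

```text
t 8.3 p [545.6 232.8 267.5] w 21.9 F [-0.1 -0.7 -0.7] dist 27.3 ang 0.065 q [ 0.52  0.35  1.39 -0.51  1.43  0.01]
local total cm [-0.53 -1.85  1.93] n 1
1 T [-0.53, -1.85, 1.93] W [-0.022, -0.057, -0.023]
pred err [-0.05  0.03  0.02]
```

jog_arm:
  rows:
    - {"jaw":1.5,"translation":[-0.3,-0.9,0.9],"angular":[-0.01,-0.03,-0.012]}
    - {"jaw":1.5,"translation":[-0.3,-0.9,0.9],"angular":[-0.01,-0.03,-0.012]}
    - {"jaw":1.5,"translation":[0,0,0],"angular":[0,0,0]}
    - {"jaw":1.5,"translation":[0,0,0],"angular":[0,0,0]}
    - {"jaw":1.5,"translation":[0,0,0],"angular":[0,0,0]}

```text
time: 8.8
tcp_pos: [567.4, 230.9, 275.9]
tcp_rot: [-0.855, 1.32, 0.078]
contact_force: [0.4, 0.6, -0.0]
gripper_width: 21.7
```

```bash
python3 -c "
from pl import *
p,Rt=tubeTgt(0,0,60,relz=-5)
plan(p,Rt)
from ovh import *
hold('side',(-5,2.2,0),'h3',110,85); hold('top',(-5,2.2,0),'h3t',110,85)"
```

```text
t 8.8 p [567.4 230.9 275.9] w 21.7 F [ 0.4  0.6 -0. ] dist 36.5 ang 0.002 q [ 0.51  0.34  1.4  -0.53  1.37 -0.02]
local total cm [ 3.63 -0.23  0.27] n 1
1 T [3.63, -0.23, 0.27] W [0.0, -0.002, 0.001]
pred err [-0.04  0.04  0.02]
t 8.8 tcp [567.4 230.9 275.9] off [204  68] relay c [564.8 234.4 279.1] in tube [-4.6 -2.6 96.3] axes [[1.0, -0.0, -0.001], [0.0, 1.0, 0.002], [0.001, -0.002, 1.0]] F [ 0.4  0.6 -0. ] w 21.7
t 8.85 tcp [567.3 230.8 275.8] off [159 133] relay c [564.8 234.4 279.1] in tube [-4.6 -2.7 96.3] axes [[1.0, -0.0, -0.001], [0.0, 1.0, 0.002], [0.001, -0.002, 1.0]] F [ 0.5  0.3 -0.1] w 21.8
```

View pics/h3.png

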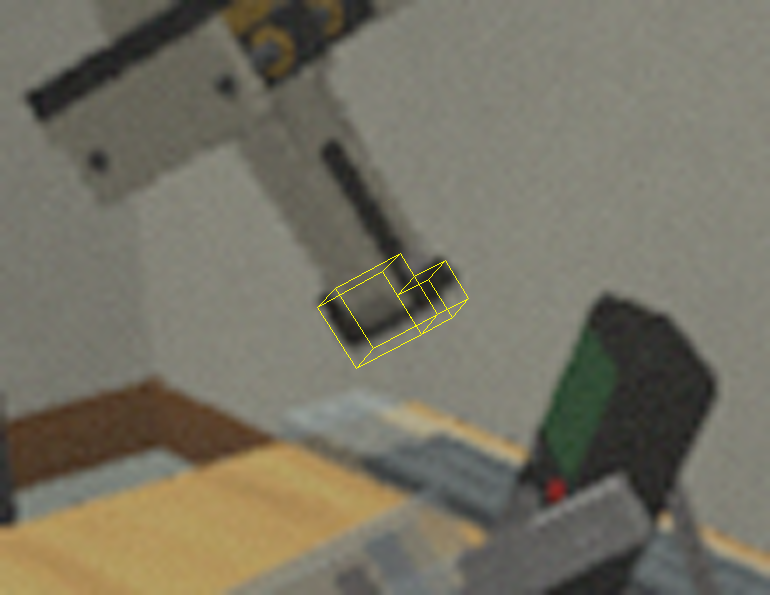

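View pics/h3t.png

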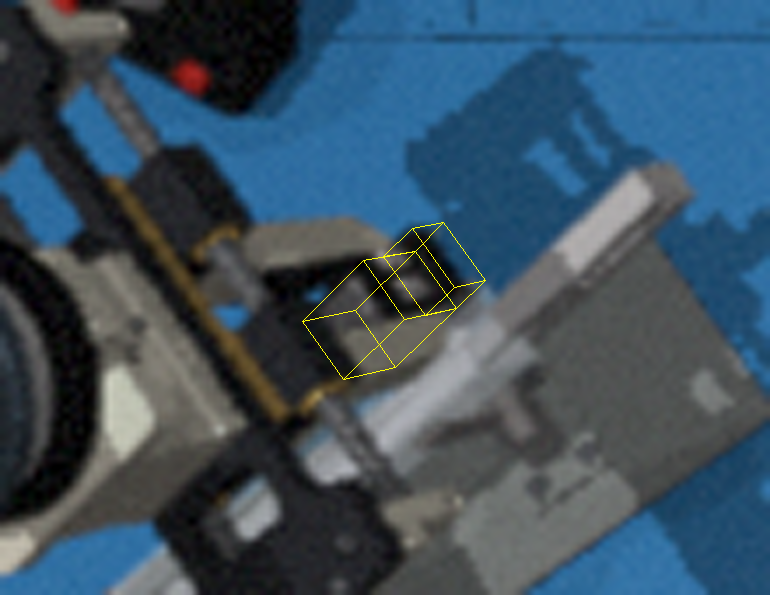

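```bash
python3 - <<'E'
import cv2
a=cv2.imread("pics/h3_raw.png")[200:400,270:520]; b=cv2.imread("pics/h3t_raw.png")[190:410,260:520]
def ce(x): return cv2.convertScaleAbs(x,alpha=1.6,beta=10)
cv2.imwrite("pics/h3z.png",cv2.resize(ce(a),None,fx=3,fy=3)); cv2.imwrite("pics/h3tz.png",cv2.resize(ce(b),None,fx=2.7,fy=2.7))
E
```

```text
(no output)
```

View pics/h3z.png

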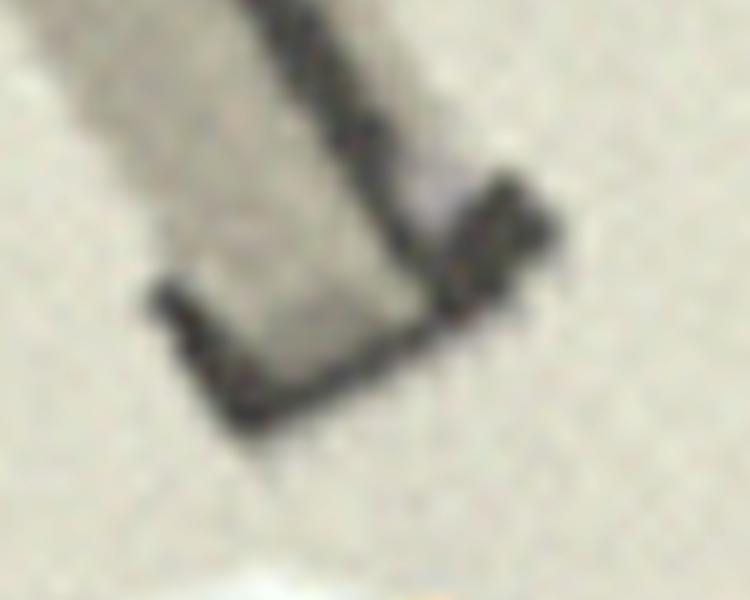

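View pics/h3tz.png

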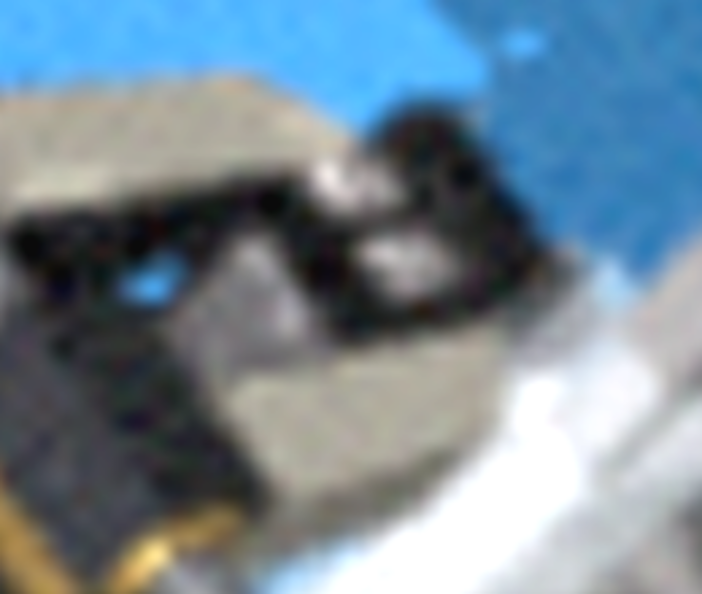

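```bash
cat > fithold.py <<'E'
from pl import *
def fith(obs,tcp,rotvec):
    C=R.from_rotvec(rotvec);Rm=C.as_matrix();M=np.stack([-Rm[:,1],Rm[:,2],-Rm[:,0]],1)
    def res(p,oo=obs): return np.concatenate([proj(p[:3]+M@np.array(X,float),c)[0]-uv for c,X,uv in oo])
    MT,oT=tubeT(*TP)
    for nm,oo in(("all",obs),):
        f=least_squares(lambda p:res(p,oo),tcp)
        print(nm,"relay c",np.round(f.x,1),"tool-frame",np.round(C.inv().apply(f.x-tcp),1),"tube",np.round(MT.T@(f.x-oT),1),"res",np.round(f.fun,2))
def S(p,off,crop,k1,k2):  # zoomed px -> full px
    return ((np.array(p)+.5)/k2-.5+np.array(crop)+.5)/k1-.5+np.array(off)
E
python3 - <<'E'
from fithold import *
s=get_state()
a=lambda p:S(p,(204,68),(270,200),7,3); b=lambda p:S(p,(159,133),(260,190),7,2.7)
obs=[("side",(-22,-11,-7),a((245,432))),("side",(22,-11,-7),a((552,258))),("side",(-22,-11,13),a((153,300))),("top",(22,11,3),b((450,98))),("top",(22,-11,3),b((560,268)))]
fith(obs,s["tcp_pos"],s["tcp_rot"])
fith(obs[:3],s["tcp_pos"],s["tcp_rot"]);fith(obs[3:],s["tcp_pos"],s["tcp_rot"])
E
```

```text
all relay c [563.7 228.8 285.2] tool-frame [-8.2 -4.3 -4.3] tube [ 1.8 -6.9 99.6] res [ 0.1  -0.11 -0.68  0.79  0.18 -0.65  0.    0.15  0.21 -0.4 ]
all relay c [539.3 194.2 299.5] tool-frame [-13.6 -23.4 -44.3] tube [ 20.9 -46.8 105.2] res [ 0.08  0.1  -0.04  0.65 -0.04 -0.76]
all relay c [556.7 222.7 316.5] tool-frame [-34.8 -20.8 -13.6] tube [ 18.2 -16.1 126.3] res [-0.2   0.14  0.2  -0.14]
```

jog_arm:
  rows:
    - {"jaw":1.5,"translation":[1.5,0.1,0.35],"angular":[0,0,0]}
    - {"jaw":1.5,"translation":[2.0,0.1,0.35],"angular":[0,0,0]}
    - {"jaw":1.5,"translation":[2.0,0,0],"angular":[0,0,0]}
    - {"jaw":1.5,"translation":[0.8,0,0],"angular":[0,0,0]}
    - {"jaw":1.5,"translation":[0,0,0],"angular":[0,0,0]}

```text
time: 9.4
tcp_pos: [592.0, 209.1, 215.7]
tcp_rot: [-0.854, 1.322, 0.078]
contact_force: [0.2, 0.3, -0.0]
gripper_width: 21.8
```

```bash
python3 -c "
from pl import *
from ovh import *
hold('side',(-8.2,-4.3,-4.3),'h4',80,62,9); hold('top',(-8.2,-4.3,-4.3),'h4t',80,62,9)"
```

```text
t 9.4 tcp [592.  209.1 215.7] off [234 100] relay c [588.3 206.9 224.9] in tube [-0.4  0.3 31.3] axes [[1.0, 0.001, -0.0], [-0.001, 1.0, 0.003], [0.0, -0.003, 1.0]] F [ 0.2  0.3 -0. ] w 21.8
t 9.45 tcp [592.  209.3 216.1] off [192 138] relay c [588.3 207.1 225.4] in tube [-0.4  0.4 31.9] axes [[1.0, 0.001, -0.0], [-0.001, 1.0, 0.003], [0.0, -0.003, 1.0]] F [ 0.1 -0.3 -0.3] w 21.8
```

View pics/h4.png

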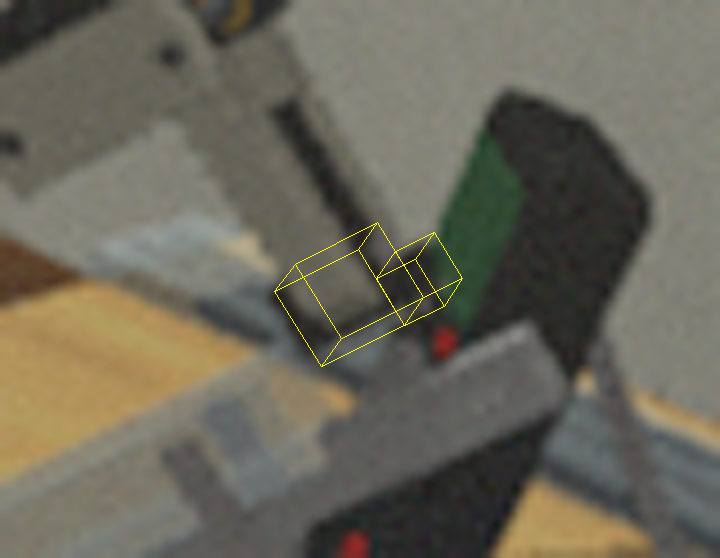

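View pics/h4t.png

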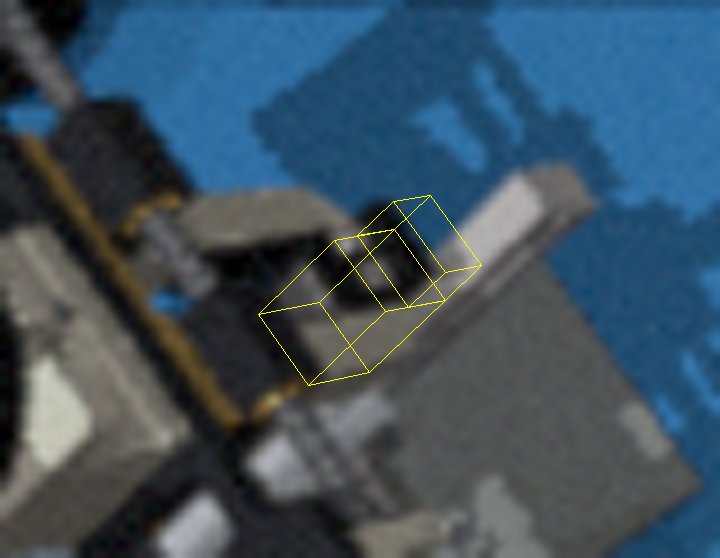

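```bash
python3 - <<'E'
import cv2
a=cv2.imread("pics/h4_raw.png")[200:400,250:500]; b=cv2.imread("pics/h4t_raw.png")[170:350,270:520]
def ce(x): return cv2.convertScaleAbs(x,alpha=1.8,beta=0)
cv2.imwrite("pics/h4z.png",cv2.resize(ce(a),None,fx=3,fy=3,interpolation=cv2.INTER_CUBIC)); cv2.imwrite("pics/h4tz.png",cv2.resize(ce(b),None,fx=3,fy=3,interpolation=cv2.INTER_CUBIC))
E
```

```text
(no output)
```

View pics/h4z.png

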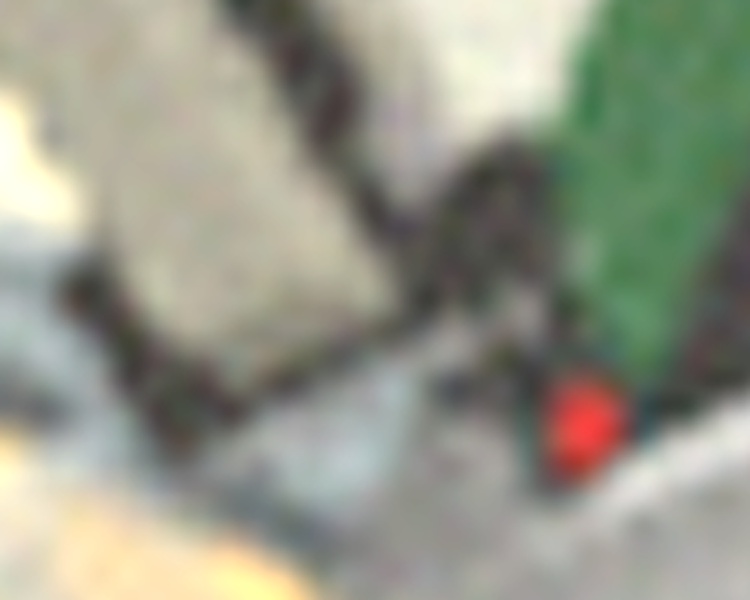

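View pics/h4tz.png

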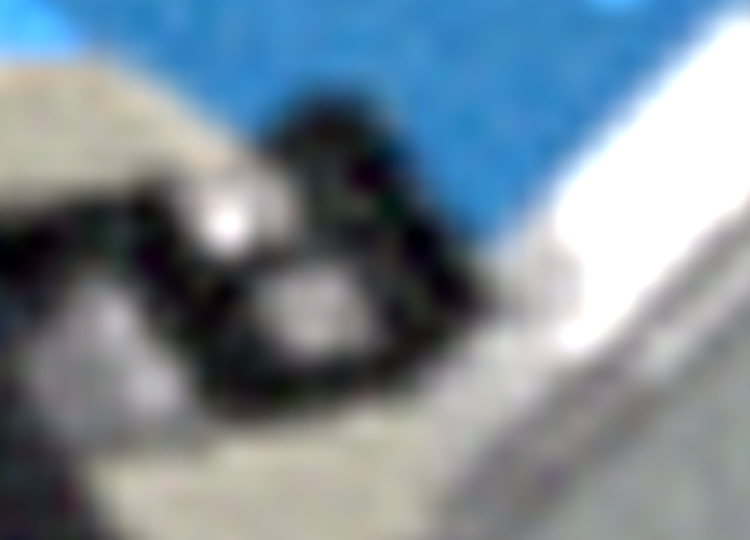

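```bash
python3 - <<'E'
from fithold import *
s=get_state()
a=lambda p:S(p,(234,100),(250,200),9,3); b=lambda p:S(p,(192,138),(270,170),9,3)
obs=[("side",(-22,-11,-7),a((185,455))),("side",(-22,-11,13),a((70,285))),("top",(22,11,3),b((375,92))),("top",(22,-11,3),b((492,300)))]
fith(obs,s["tcp_pos"],s["tcp_rot"])
# rail rel: predicted rail edges in h4tz at x=20..35
M,o=tubeT(*TP)
for x in(15,35):
  for y in(6,-6): print(x,y,((( proj(o+M@np.array([x,y,0]),'top')[0]-[192,138]+.5)*9-.5)-[270,170]+.5)*3-.5)
E
```

```text
all relay c [589.2 208.6 223.1] tool-frame [-5.6 -2.3 -3.1] tube [-2.1  2.1 30.2] res [-0.18  0.07  0.05 -0.03 -0.65 -0.17  0.71  0.07]
15 6 [591.72638377 153.08432858]
15 -6 [673.74262692 266.60981616]
35 6 [744.84374254   6.05617948]
35 -6 [827.66129803 120.20854003]
```

jog_arm:
  rows:
    - {"jaw":1.5,"translation":[0.6,-0.1,-0.1],"angular":[0,0,0]}
    - {"jaw":1.5,"translation":[0.6,0,0],"angular":[0,0,0]}
    - {"jaw":1.5,"translation":[0.2,0,0],"angular":[0,0,0]}
    - {"jaw":1.5,"translation":[0,0,0],"angular":[0,0,0]}
    - {"jaw":1.5,"translation":[0,0,0],"angular":[0,0,0]}

```text
time: 10.0
tcp_pos: [597.1, 203.7, 207.3]
tcp_rot: [-0.852, 1.315, 0.079]
contact_force: [-0.3, 0.5, 0.2]
gripper_width: 22.0
```

```bash
cat > zz.py <<'E'
import cv2,sys
from ovh import *
n=sys.argv[1]; rt=eval(sys.argv[2])
hold('side',rt,n,64,50,12); hold('top',rt,n+'t',64,50,12)
for m in(n,n+'t'):
    r=cv2.convertScaleAbs(cv2.imread(f'pics/{m}_raw.png'),alpha=1.6); cv2.imwrite(f'pics/{m}_raw.png',r)
E
python3 zz.py h5 "(-7,-3.3,-3.7)"
```

```text
t 10.0 tcp [597.1 203.7 207.3] off [245 109] relay c [593.7 202.1 215. ] in tube [ 0.7  1.8 19.2] axes [[1.0, 0.003, -0.001], [-0.003, 1.0, -0.004], [0.001, 0.004, 1.0]] F [-0.3  0.5  0.2] w 22.0
t 10.05 tcp [597.1 203.7 207.3] off [203 143] relay c [593.7 202.1 215. ] in tube [ 0.7  1.9 19.3] axes [[1.0, 0.003, -0.002], [-0.003, 1.0, -0.004], [0.002, 0.004, 1.0]] F [ 0.3 -0.9 -0.1] w 21.9
```

View pics/h5_raw.png

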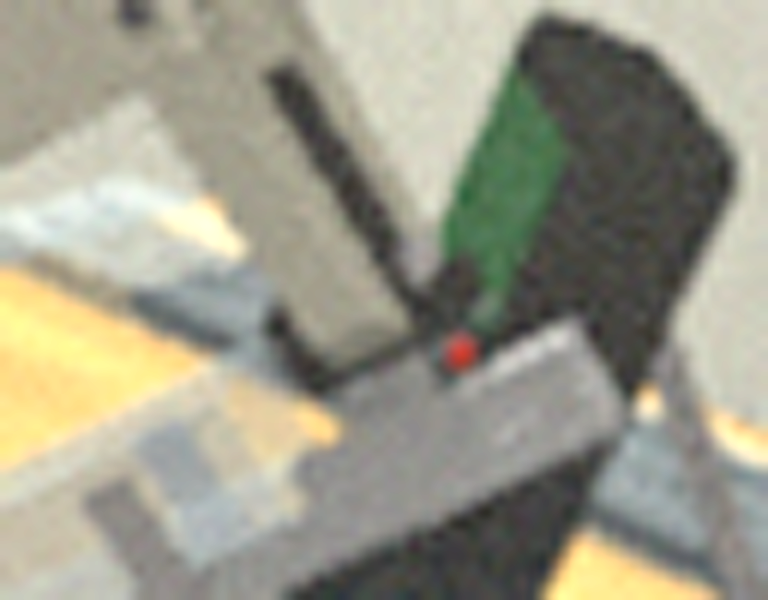

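View pics/h5t_raw.png

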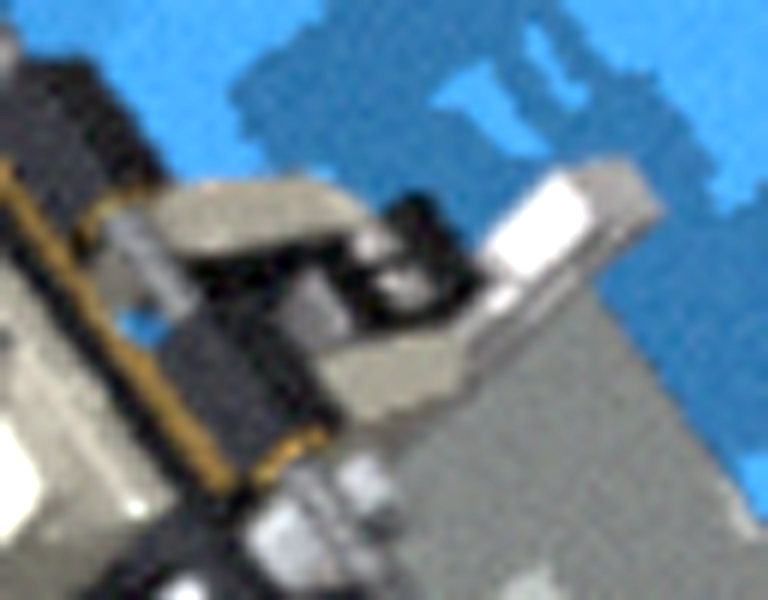

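View pics/h5t.png

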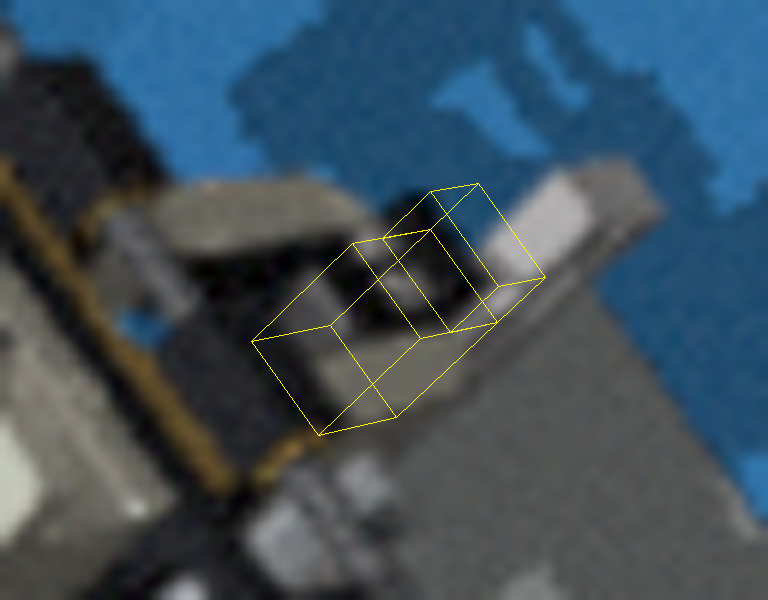

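View pics/h5.png

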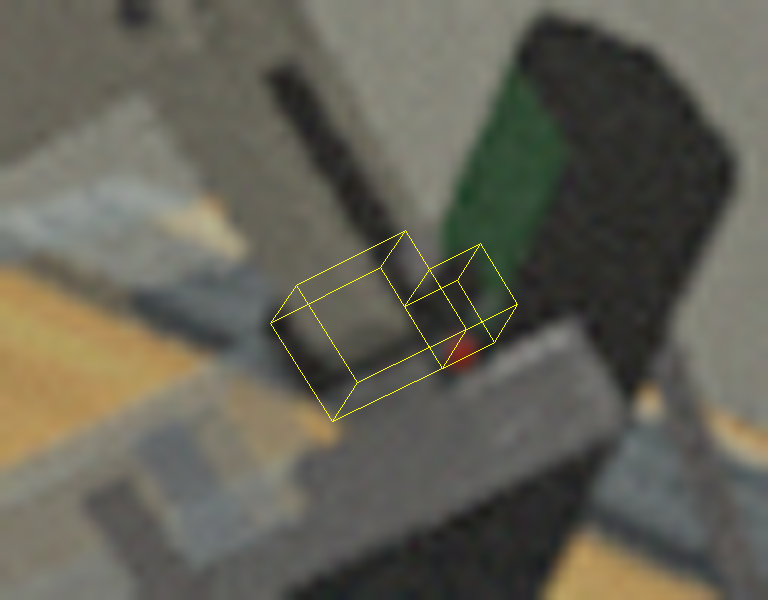

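```bash
python3 - <<'E'
from fithold import *
s=get_state()
a=lambda p:S(p,(245,109),(0,0),12,1); b=lambda p:S(p,(203,143),(0,0),12,1)
obs=[("side",(-22,-11,-7),a((315,392))),("side",(-22,-11,13),a((264,312))),("top",(22,11,3),b((415,190))),("top",(22,-11,3),b((485,275)))]
fith(obs,s["tcp_pos"],s["tcp_rot"])
M,o=tubeT(*TP)
# where rail edges project in this side/top crop
for c,off in(("side",(245,109)),("top",(203,143))):
  for x in(35,10):
    for y in(6,-6): print(c,x,y,np.round((proj(o+M@np.array([x,y,0]),c)[0]-off+.5)*12))
E
```

```text
all relay c [594.7 204.6 216. ] tool-frame [-8.5 -2.5 -1.5] tube [-0.1  4.1 20.8] res [-0.12 -0.17  0.13  0.17  0.07 -0.39 -0.08  0.4 ]
side 35 6 [571. 318.]
side 35 -6 [559. 339.]
side 10 6 [478. 363.]
side 10 -6 [465. 384.]
top 35 6 [559. 170.]
top 35 -6 [596. 220.]
top 10 6 [474. 251.]
top 10 -6 [511. 302.]
```

```bash
python3 - <<'E'
from fithold import *
s=get_state()
b=lambda p:S(p,(203,143),(0,0),12,1)
for dx,dy in((0,0),(-.9,0),(-.9,-.3),(-.9,.3)):
    a=lambda p:S(p,(245,109),(0,0),12,1)+[dx,dy]
    obs=[("side",(-22,-11,-7),a((315,392))),("side",(-22,-11,13),a((264,312))),("top",(22,11,3),b((415,190))),("top",(22,-11,3),b((485,275)))]
    fith(obs,s["tcp_pos"],s["tcp_rot"])
E
```

```text
all relay c [594.7 204.6 216. ] tool-frame [-8.5 -2.5 -1.5] tube [-0.1  4.1 20.8] res [-0.12 -0.17  0.13  0.17  0.07 -0.39 -0.08  0.4 ]
all relay c [593.8 205.  216.4] tool-frame [-9.3 -1.9 -2. ] tube [-0.7  3.6 21.6] res [ 0.41 -0.25  0.65  0.09 -0.18 -0.04 -0.32  0.77]
all relay c [593.6 204.9 217.3] tool-frame [-10.1  -2.4  -2.2] tube [-0.2  3.4 22.4] res [ 0.38 -0.24  0.62  0.09 -0.16 -0.06 -0.31  0.75]
all relay c [594.  205.2 215.4] tool-frame [-8.5 -1.4 -1.7] tube [-1.2  3.9 20.8] res [ 0.43 -0.26  0.68  0.08 -0.19 -0.01 -0.34  0.78]
```

jog_arm:
  rows:
    - {"jaw":1.5,"translation":[0,0,-0.3],"angular":[0,0,0]}
    - {"jaw":1.5,"translation":[0.3,0,0],"angular":[0,0,0]}
    - {"jaw":1.5,"translation":[0.3,0,0],"angular":[0,0,0]}
    - {"jaw":1.5,"translation":[0,0,0],"angular":[0,0,0]}
    - {"jaw":1.5,"translation":[0,0,0],"angular":[0,0,0]}

```text
time: 10.6
tcp_pos: [596.4, 199.4, 202.0]
tcp_rot: [-0.852, 1.314, 0.079]
contact_force: [0.4, 0.0, -0.1]
gripper_width: 21.8
```

```bash
python3 zz.py h6 "(-9,-2,-2)"
```

```text
t 10.6 tcp [596.4 199.4 202. ] off [245 111] relay c [593.1 200.5 210.8] in tube [-0.6  0.4 15.1] axes [[1.0, 0.003, -0.002], [-0.003, 1.0, -0.004], [0.002, 0.004, 1.0]] F [ 0.4  0.  -0.1] w 21.8
t 10.65 tcp [596.3 199.4 202. ] off [204 143] relay c [593.1 200.5 210.8] in tube [-0.6  0.4 15.1] axes [[1.0, 0.003, -0.002], [-0.003, 1.0, -0.004], [0.002, 0.004, 1.0]] F [ 0.1 -0.1  0.4] w 21.5
```

View pics/h6_raw.png

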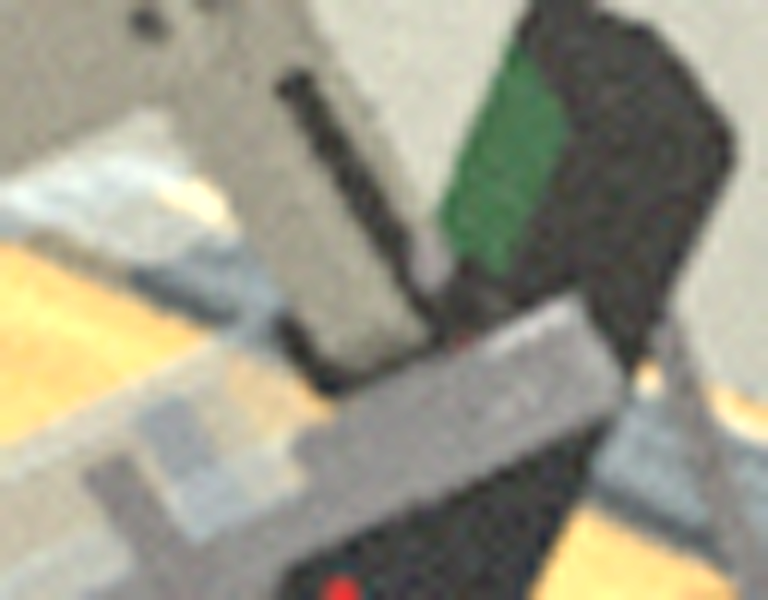

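View pics/h6t_raw.png

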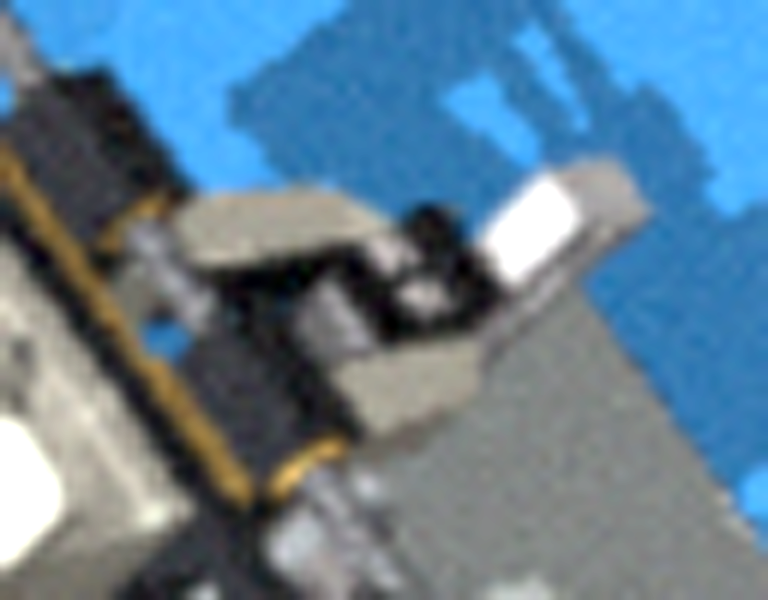

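```bash
python3 - <<'E'
from fithold import *
s=get_state()
b=lambda p:S(p,(204,143),(0,0),12,1)
for dx,dy in((0,0),(-.9,0)):
    a=lambda p:S(p,(245,111),(0,0),12,1)+[dx,dy]
    obs=[("side",(-22,-11,-7),a((328,396))),("side",(-22,-11,13),a((276,316))),("top",(22,11,3),b((432,200))),("top",(22,-11,3),b((498,287)))]
    fith(obs,s["tcp_pos"],s["tcp_rot"])
M,o=tubeT(*TP)
for c,off in(("side",(245,111)),("top",(204,143))):
  for x in(35,10):
    for y in(6,-6): print(c,x,y,np.round((proj(o+M@np.array([x,y,0]),c)[0]-off+.5)*12))
import cv2
im=cv2.imread('pics/h6_raw.png')[230:430,250:500]; cv2.imwrite('pics/h6zz.png',cv2.resize(im,None,fx=3,fy=3))
im=cv2.imread('pics/h6t_raw.png')[150:350,350:600]; cv2.imwrite('pics/h6tzz.png',cv2.resize(im,None,fx=3,fy=3))
E
```

```text
all relay c [594.  200.3 210.8] tool-frame [-8.6 -2.6 -1.4] tube [-0.   1.  14.8] res [-0.3  -0.16  0.04  0.2  -0.02 -0.39  0.14  0.21]
all relay c [593.1 200.8 211.2] tool-frame [-9.4 -2.  -1.9] tube [-0.6  0.5 15.5] res [ 0.22 -0.24  0.56  0.12 -0.27 -0.03 -0.1   0.57]
side 35 6 [571. 294.]
side 35 -6 [559. 315.]
side 10 6 [478. 339.]
side 10 -6 [465. 360.]
top 35 6 [547. 170.]
top 35 -6 [584. 220.]
top 10 6 [462. 251.]
top 10 -6 [499. 302.]
```

View pics/h6zz.png

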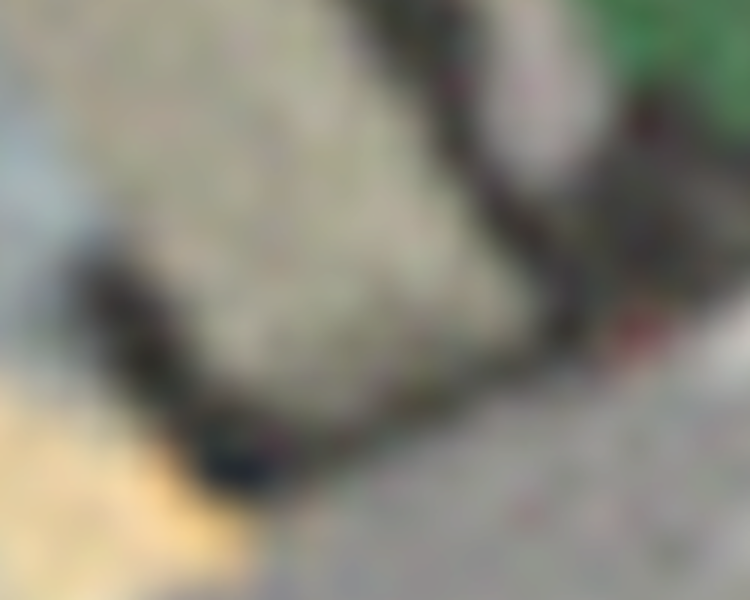

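View pics/h6tzz.png

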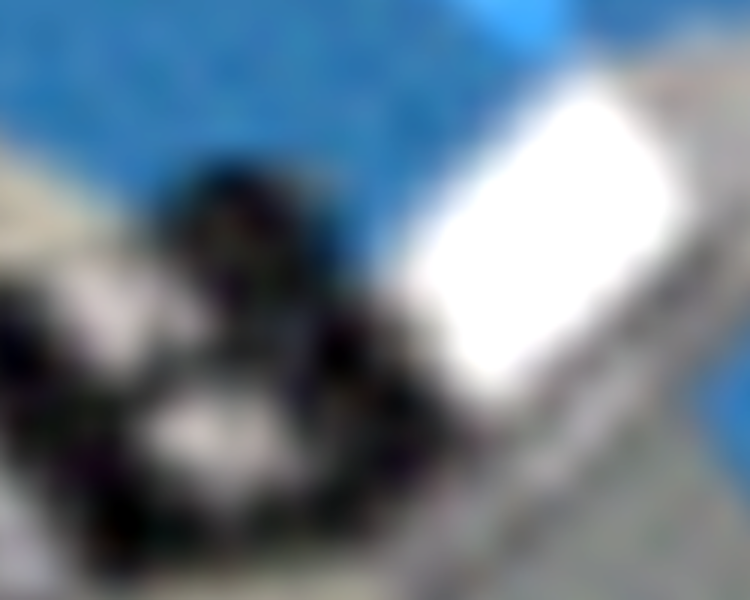

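jog_arm:
  rows:
    - {"jaw":1.5,"translation":[0.2,0,-0.06],"angular":[0,0,0]}
    - {"jaw":1.5,"translation":[0.1,0,0],"angular":[0,0,0]}
    - {"jaw":1.5,"translation":[0.1,0,0],"angular":[0,0,0]}
    - {"jaw":1.5,"translation":[0,0,0],"angular":[0,0,0]}
    - {"jaw":1.5,"translation":[0,0,0],"angular":[0,0,0]}

```text
time: 11.2
tcp_pos: [597.2, 197.4, 198.3]
tcp_rot: [-0.852, 1.314, 0.079]
contact_force: [-0.6, -0.3, -0.0]
gripper_width: 21.8
```

```bash
python3 -c "
from pl import *
s=get_state();M,o=tubeT(*TP);print(np.round(M.T@(s['tcp_pos']-o),2),np.round(M.T@s['contact_force'],2),s['gripper_width'])"
```

```text
[-2.56  1.96  1.85] [-0.08 -0.63  0.03] 21.790400551456706
```

jog_arm:
  rows:
    - {"jaw":1.5,"translation":[0.1,0,0],"angular":[0,0,0]}
    - {"jaw":1.5,"translation":[0.1,0,0],"angular":[0,0,0]}
    - {"jaw":1.5,"translation":[0,0,0],"angular":[0,0,0]}
    - {"jaw":1.5,"translation":[0,0,0],"angular":[0,0,0]}
    - {"jaw":1.5,"translation":[0,0,0],"angular":[0,0,0]}

```text
time: 11.7
tcp_pos: [597.9, 196.6, 196.5]
tcp_rot: [-0.852, 1.314, 0.079]
contact_force: [-0.6, 0.4, -0.4]
gripper_width: 21.7
```

```bash
cat > fs.py <<'E'
from pl import *
s=get_state();M,o=tubeT(*TP);print(np.round(M.T@(s['tcp_pos']-o),2),np.round(M.T@s['contact_force'],2),np.round(s['ft_torque'],2),s['gripper_width'])
E
python3 fs.py
```

```text
[-2.55  2.01 -0.25] [-0.82 -0.26 -0.02] [0.21 0.03 0.04] 21.73213952368404
```

jog_arm:
  rows:
    - {"jaw":1.5,"translation":[0.1,0,0],"angular":[0,0,0]}
    - {"jaw":1.5,"translation":[0,0,0],"angular":[0,0,0]}
    - {"jaw":1.5,"translation":[0.1,0,0],"angular":[0,0,0]}
    - {"jaw":1.5,"translation":[0,0,0],"angular":[0,0,0]}
    - {"jaw":1.5,"translation":[0,0,0],"angular":[0,0,0]}

```text
time: 12.2
tcp_pos: [598.3, 196.3, 196.0]
tcp_rot: [-0.852, 1.312, 0.079]
contact_force: [-0.4, -0.7, -1.2]
gripper_width: 21.8
```

```bash
python3 fs.py; python3 zz.py h7 "(-9,-2,-2)"
```

```text
[-2.4   2.17 -0.92] [-0.32 -0.74 -1.2 ] [0.22 0.04 0.01] 21.773628127631493
t 12.2 tcp [598.3 196.3 196. ] off [247 113] relay c [595.  197.3 204.8] in tube [-0.4  0.1  8.1] axes [[1.0, 0.003, -0.002], [-0.003, 1.0, -0.006], [0.002, 0.006, 1.0]] F [-0.4 -0.7 -1.2] w 21.8
t 12.25 tcp [598.3 196.3 196. ] off [206 143] relay c [595.  197.3 204.7] in tube [-0.4  0.1  8. ] axes [[1.0, 0.003, -0.002], [-0.003, 1.0, -0.006], [0.002, 0.006, 1.0]] F [-0.6 -0.2  0.1] w 22.1
```

View pics/h7_raw.png

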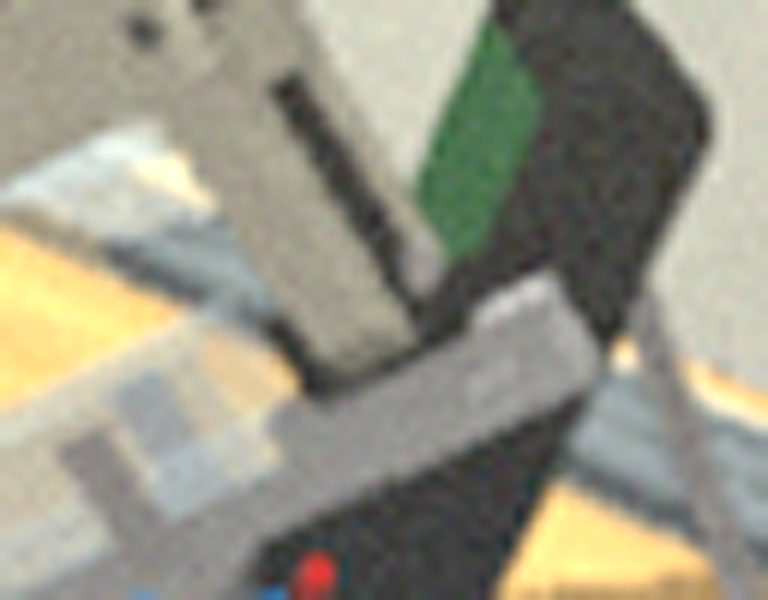

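View pics/h7t_raw.png

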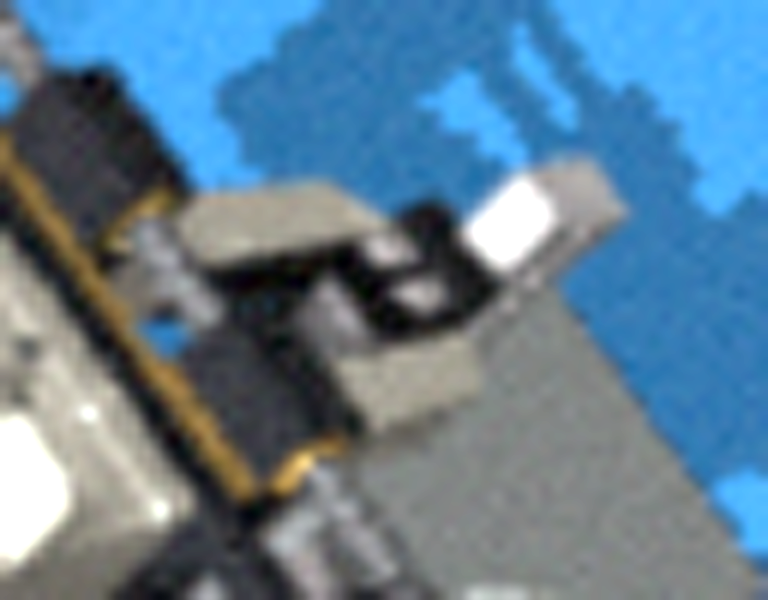

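jog_arm:
  rows:
    - {"jaw":1.5,"translation":[0.2,0,0],"angular":[0,0,0]}
    - {"jaw":1.5,"translation":[0.1,0,0],"angular":[0,0,0]}
    - {"jaw":1.5,"translation":[0.1,0,0],"angular":[0,0,0]}
    - {"jaw":1.5,"translation":[0.1,0,0],"angular":[0,0,0]}
    - {"jaw":1.5,"translation":[0.1,0,0],"angular":[0,0,0]}

```text
time: 12.8
tcp_pos: [598.5, 196.2, 195.8]
tcp_rot: [-0.848, 1.309, 0.079]
contact_force: [-5.8, 3.6, 7.3]
gripper_width: 22.0
```

```bash
python3 fs.py
```

```text
[-2.3   2.3  -1.16] [-1.76 -2.59  9.48] [ 0.14  0.62 -0.32] 21.98539068440531
```

jog_arm:
  rows:
    - {"jaw":2.6,"translation":[0,0,0],"angular":[0,0,0]}
    - {"jaw":4,"translation":[0,0,0],"angular":[0,0,0]}
    - {"jaw":5,"translation":[0,0,0],"angular":[0,0,0]}
    - {"jaw":5,"translation":[0,0,0],"angular":[0,0,0]}
    - {"jaw":5,"translation":[0,0,0],"angular":[0,0,0]}

```text
time: 13.3
tcp_pos: [599.1, 195.7, 195.2]
tcp_rot: [-0.849, 1.309, 0.079]
contact_force: [0.3, -0.7, -0.4]
gripper_width: 49.1
```

```bash
python3 fs.py; python3 snap.py side 200 110 110 85 s10.png;python3 snap.py top 145 140 130 100 t10.png
```

```text
[-2.02  2.47 -2.09] [ 0.46 -0.17 -0.72] [ 0.23  0.08 -0.01] 49.09269354710191
```

View pics/s10.png

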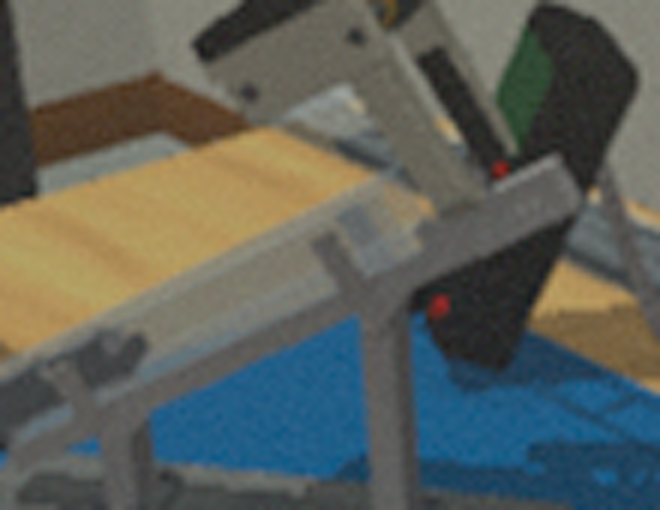

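View pics/t10.png

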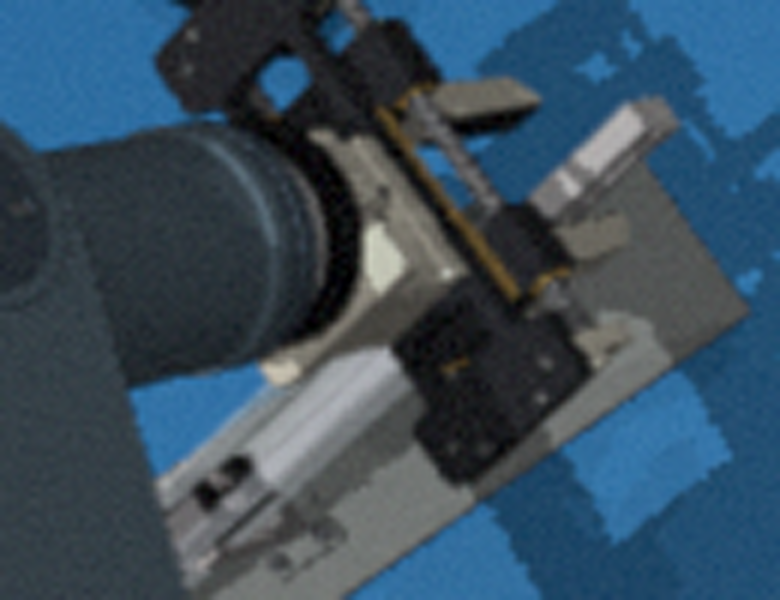

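jog_arm:
  rows:
    - {"jaw":5,"translation":[-1.5,0,0],"angular":[0,0,0]}
    - {"jaw":5,"translation":[-3,0,0],"angular":[0,0,0]}
    - {"jaw":5,"translation":[-4,0,0],"angular":[0,0,0]}
    - {"jaw":5,"translation":[-4,0,0],"angular":[0,0,0]}
    - {"jaw":5,"translation":[-1,0,0],"angular":[0,0,0]}

```text
time: 13.9
tcp_pos: [555.6, 251.4, 316.6]
tcp_rot: [-0.848, 1.315, 0.079]
contact_force: [0.0, 1.1, -0.2]
gripper_width: 49.9
```

```bash
python3 -c "
from pl import *
from snap import snap
plan(*relayT(463.2,-382.3,-.59,110),step=45)
snap('side',195,110,110,85,'s11.png')"
```

```text
t 13.9 p [555.6 251.4 316.6] w 49.9 F [ 0.   1.1 -0.2] dist 672.9 ang 0.632 q [ 0.55  0.32  1.32 -0.52  1.46 -0.03]
local total cm [ 40.64 -29.75 -44.63] n 15
1 T [2.71, -1.98, -2.98] W [-0.023, -0.006, 0.035]
2 T [2.62, -2.01, -3.03] W [-0.024, -0.006, 0.034]
3 T [2.53, -2.02, -3.1] W [-0.023, -0.005, 0.035]
4 T [2.45, -2.04, -3.16] W [-0.024, -0.006, 0.034]
5 T [2.36, -2.04, -3.23] W [-0.023, -0.006, 0.035]
6 T [2.27, -2.05, -3.28] W [-0.023, -0.006, 0.034]
7 T [2.18, -2.05, -3.35] W [-0.024, -0.006, 0.035]
8 T [2.08, -2.04, -3.4] W [-0.023, -0.005, 0.034]
9 T [2.01, -2.03, -3.47] W [-0.024, -0.006, 0.035]
10 T [1.9, -2.02, -3.52] W [-0.023, -0.006, 0.035]
11 T [1.82, -2.0, -3.58] W [-0.023, -0.006, 0.034]
12 T [1.73, -1.97, -3.64] W [-0.024, -0.005, 0.035]
13 T [1.64, -1.95, -3.69] W [-0.023, -0.006, 0.034]
14 T [1.55, -1.92, -3.75] W [-0.024, -0.006, 0.035]
15 T [1.46, -1.88, -3.8] W [-0.023, -0.006, 0.034]
pred err [ 0.04 -0.02  0.05]
```

View pics/s11.png

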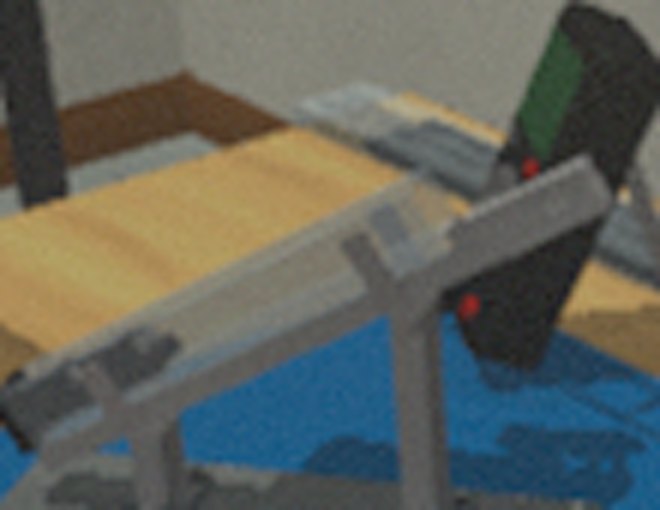

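jog_arm:
  rows:
    - {"jaw":5,"translation":[2.3,-2.0,-3.0],"angular":[-0.023,-0.006,0.035]}
    - {"jaw":5,"translation":[2.3,-2.0,-3.0],"angular":[-0.023,-0.006,0.035]}
    - {"jaw":5,"translation":[2.4,-2.0,-3.1],"angular":[-0.023,-0.006,0.035]}
    - {"jaw":5,"translation":[2.4,-2.0,-3.1],"angular":[-0.023,-0.006,0.035]}
    - {"jaw":5,"translation":[2.3,-2.0,-3.2],"angular":[-0.023,-0.006,0.035]}

```text
time: 14.45
tcp_pos: [521.8, 45.7, 248.9]
tcp_rot: [-0.832, 1.36, 0.325]
contact_force: [1.3, -0.0, -0.1]
gripper_width: 50.0
```

jog_arm:
  rows:
    - {"jaw":5,"translation":[2.2,-2.0,-3.3],"angular":[-0.023,-0.006,0.035]}
    - {"jaw":5,"translation":[2.2,-2.0,-3.3],"angular":[-0.023,-0.006,0.035]}
    - {"jaw":5,"translation":[2.1,-2.0,-3.4],"angular":[-0.023,-0.006,0.035]}
    - {"jaw":5,"translation":[2.0,-2.0,-3.5],"angular":[-0.023,-0.006,0.035]}
    - {"jaw":5,"translation":[1.9,-2.0,-3.5],"angular":[-0.023,-0.006,0.035]}

```text
time: 14.95
tcp_pos: [485.7, -172.4, 170.4]
tcp_rot: [-0.796, 1.403, 0.564]
contact_force: [0.5, 0.8, 0.8]
gripper_width: 50.1
```

```bash
python3 -c "
from pl import *
plan(*relayT(463.2,-382.3,-.59,110),step=45)"
```

```text
t 14.95 p [ 485.7 -172.4  170.4] w 50.1 F [0.5 0.8 0.8] dist 219.6 ang 0.184 q [-0.53  0.15  1.8  -0.04  1.04 -1.39]
local total cm [  7.99 -10.57 -17.51] n 5
1 T [1.6, -2.11, -3.5] W [-0.02, -0.004, 0.031]
2 T [1.52, -2.1, -3.55] W [-0.021, -0.004, 0.03]
3 T [1.44, -2.06, -3.6] W [-0.02, -0.005, 0.031]
4 T [1.36, -2.03, -3.65] W [-0.02, -0.004, 0.03]
5 T [1.28, -2.0, -3.69] W [-0.02, -0.004, 0.031]
pred err [ 0.04 -0.01  0.04]
```

jog_arm:
  rows:
    - {"jaw":5,"translation":[1.5,-2.0,-3.4],"angular":[-0.02,-0.004,0.03]}
    - {"jaw":5,"translation":[1.5,-2.0,-3.5],"angular":[-0.02,-0.004,0.03]}
    - {"jaw":5,"translation":[1.4,-2.0,-3.5],"angular":[-0.02,-0.004,0.03]}
    - {"jaw":5,"translation":[1.4,-2.0,-3.6],"angular":[-0.02,-0.004,0.03]}
    - {"jaw":5,"translation":[0.5,-0.5,-0.8],"angular":[-0.02,-0.004,0.03]}

```text
time: 15.45
tcp_pos: [457.1, -356.3, 108.2]
tcp_rot: [-0.75, 1.439, 0.768]
contact_force: [-0.3, -0.8, 0.3]
gripper_width: 49.6
```

```bash
python3 -c "
from pl import *
plan(*relayT(463.2,-382.3,-.59,60),step=45)
from snap import snap
print(proj([463.2,-382.3,13],'side'))
snap('side',370,240,140,100,'s12.png',5)
snap('top',420,180,110,90,'t12.png')"
```

```text
t 15.45 p [ 457.1 -356.3  108.2] w 49.6 F [-0.3 -0.8  0.3] dist 55.1 ang 0.014 q [-0.85  0.41  1.59 -0.    1.15 -1.83]
local total cm [ 4.79 -2.03 -1.81] n 2
1 T [2.4, -1.02, -0.91] W [-0.004, 0.001, -0.006]
2 T [2.4, -0.99, -0.9] W [-0.004, 0.0, -0.006]
pred err [-0.    0.04  0.01]
[[432.23554911 348.53516602]]
```

View pics/s12.png

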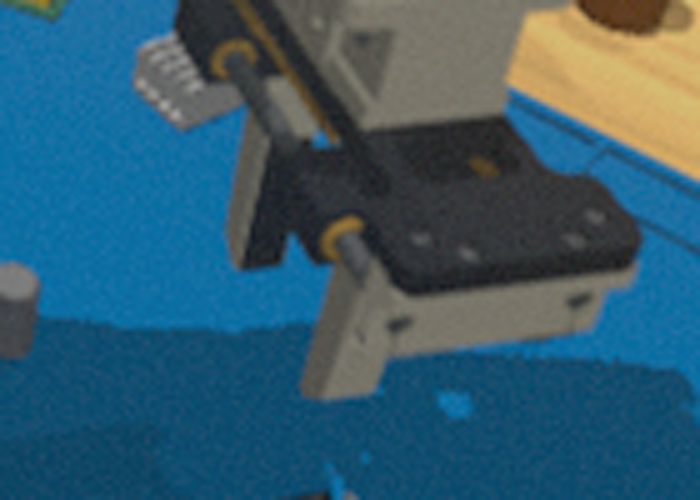

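View pics/t12.png

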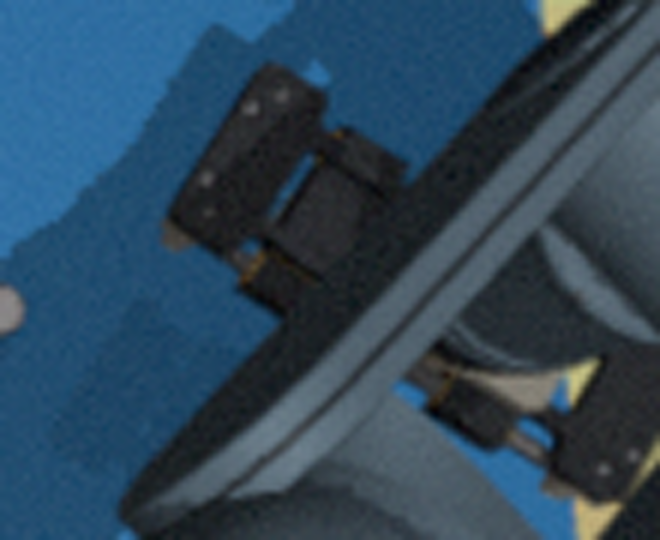

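jog_arm:
  rows:
    - {"jaw":5,"translation":[1.5,-1.0,-0.9],"angular":[-0.004,0,-0.006]}
    - {"jaw":5,"translation":[1.5,-1.0,-0.9],"angular":[-0.004,0,-0.006]}
    - {"jaw":5,"translation":[1.0,0,0],"angular":[0,0,0]}
    - {"jaw":5,"translation":[0,0,0],"angular":[0,0,0]}
    - {"jaw":5,"translation":[0,0,0],"angular":[0,0,0]}

```text
time: 16.05
tcp_pos: [463.3, -375.7, 64.8]
tcp_rot: [-0.76, 1.43, 0.768]
contact_force: [0.3, 0.1, -0.6]
gripper_width: 49.9
```

```bash
python3 -c "
from pl import *
plan(*relayT(463.2,-382.3,-.59,30),step=45)
from snap import snap
snap('side',380,270,110,85,'s13.png',7)"
```

```text
t 16.05 p [ 463.3 -375.7   64.8] w 49.9 F [ 0.3  0.1 -0.6] dist 35.4 ang 0.005 q [-0.87  0.48  1.6   0.    1.06 -1.85]
local total cm [ 3.48 -0.37 -0.57] n 1
1 T [3.48, -0.37, -0.57] W [-0.0, 0.004, -0.003]
pred err [ 0.02 -0.05 -0.05]
```

View pics/s13.png

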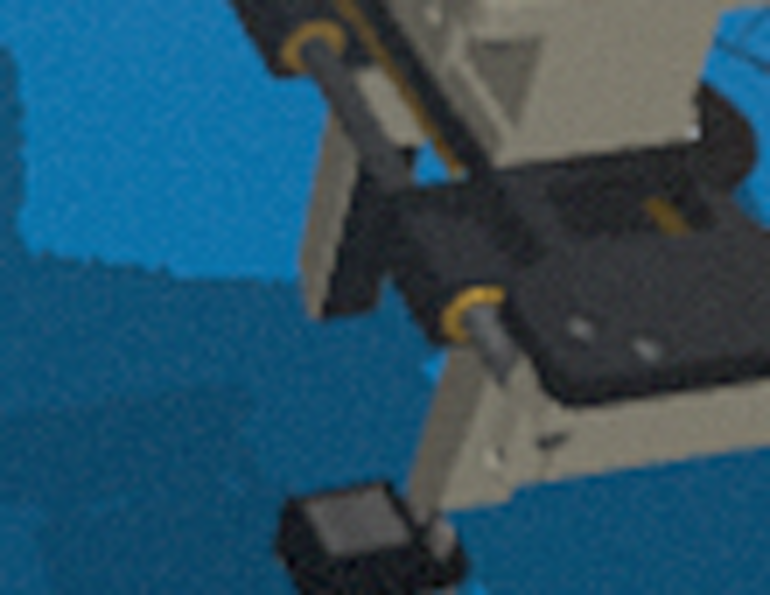

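```bash
python3 - <<'E'
from pl import *
s=get_state();C=R.from_rotvec(s['tcp_rot'])
for xt in(-5,0,3,10,25): print(xt,proj(s['tcp_pos']+C.apply([xt,0,0]),'side'))
for c in [(-25,7.5),(25,7.5),(25,-7.5)]:
    print(c,[np.round((proj(s['tcp_pos']+C.apply([xt,c[1],c[0]]),'side')[0]-[380,270]+.5)*7) for xt in(-2,1,4)])
for z in (60,): print(at_z((435.9,327.3),z,'side'))
# relay top corners predicted
rot=Mz(-.59)
for X in((-22,11,26),(-22,-11,26),(8,11,26),(8,-11,26),(22,-11,16)): print(X,np.round((proj(np.array([463.2,-382.3,0])+rot@np.array(X),'side')[0]-[380,270]+.5)*7))
E
```

```text
-5 [[434.68712984 325.55692828]]
0 [[434.15053653 327.44202722]]
3 [[433.83070198 328.56563382]]
10 [[433.09053283 331.16591237]]
25 [[431.5326847  336.63876826]]
(-25, 7.5) [array([402., 489.]), array([399., 497.]), array([397., 504.])]
(25, 7.5) [array([313., 326.]), array([311., 334.]), array([309., 341.])]
(25, -7.5) [array([368., 318.]), array([365., 326.]), array([363., 333.])]
[ 469.92059826 -376.11803625   60.        ]
(-22, 11, 26) [280. 498.]
(-22, -11, 26) [317. 572.]
(8, 11, 26) [388. 481.]
(8, -11, 26) [427. 553.]
(22, -11, 16) [470. 569.]
```

jog_arm:
  rows:
    - {"jaw":5,"translation":[0,-0.37,-0.57],"angular":[0,0.004,-0.003]}
    - {"jaw":5,"translation":[1.0,0,0],"angular":[0,0,0]}
    - {"jaw":5,"translation":[1.3,0,0],"angular":[0,0,0]}
    - {"jaw":5,"translation":[1.0,0,0],"angular":[0,0,0]}
    - {"jaw":5,"translation":[0,0,0],"angular":[0,0,0]}

```text
time: 16.6
tcp_pos: [464.2, -382.4, 31.1]
tcp_rot: [-0.768, 1.431, 0.763]
contact_force: [0.5, -0.7, 0.5]
gripper_width: 50.0
```

```bash
python3 -c "
from pl import *
plan(*relayT(463.2,-382.3,-.59,8),step=45)
from snap import snap
snap('side',380,290,110,85,'s14.png',7)"
```

```text
t 16.6 p [ 464.2 -382.4   31.1] w 50.0 F [ 0.5 -0.7  0.5] dist 23.1 ang 0.004 q [-0.87  0.52  1.63  0.    0.99 -1.86]
local total cm [ 2.31  0.1  -0.05] n 1
1 T [2.31, 0.1, -0.05] W [0.001, -0.001, 0.003]
pred err [-0.01 -0.01 -0.01]
```

View pics/s14.png

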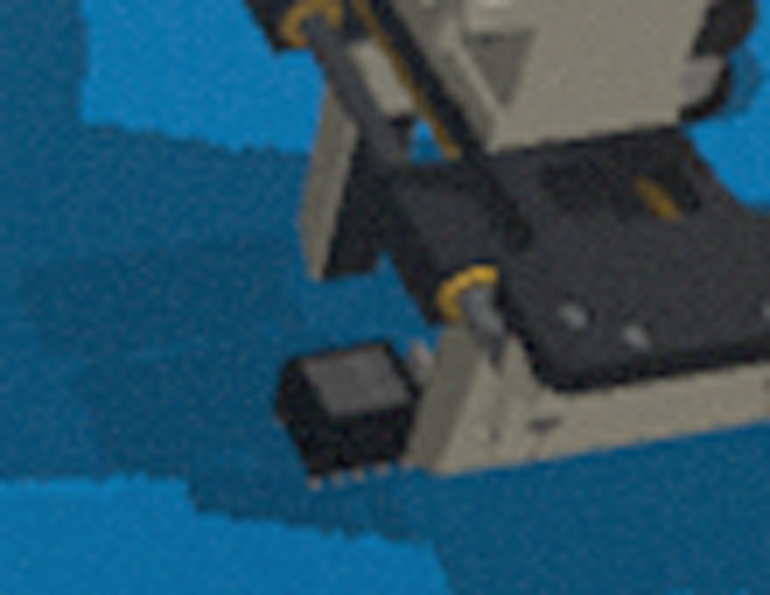

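jog_arm:
  rows:
    - {"jaw":5,"translation":[0,0.5,0],"angular":[0,0,0]}
    - {"jaw":5,"translation":[0.8,0,0],"angular":[0,0,0]}
    - {"jaw":5,"translation":[0.8,0,0],"angular":[0,0,0]}
    - {"jaw":5,"translation":[0.4,0,0],"angular":[0,0,0]}
    - {"jaw":5,"translation":[0,0,0],"angular":[0,0,0]}

```text
time: 17.15
tcp_pos: [460.1, -379.9, 10.2]
tcp_rot: [-0.769, 1.431, 0.762]
contact_force: [0.2, 0.5, 0.5]
gripper_width: 50.1
```

```bash
python3 -c "
from pl import *
plan(*relayT(463.2,-382.3,-.59,8),step=45)
from snap import snap
snap('side',380,290,110,85,'s15.png',7)"
```

```text
t 17.15 p [ 460.1 -379.9   10.2] w 50.1 F [0.2 0.5 0.5] dist 4.5 ang 0.005 q [-0.88  0.54  1.66  0.    0.94 -1.86]
local total cm [ 0.22 -0.39 -0.02] n 1
1 T [0.22, -0.39, -0.02] W [0.001, -0.001, 0.004]
pred err [0.01 0.03 0.04]
```

View pics/s15.png

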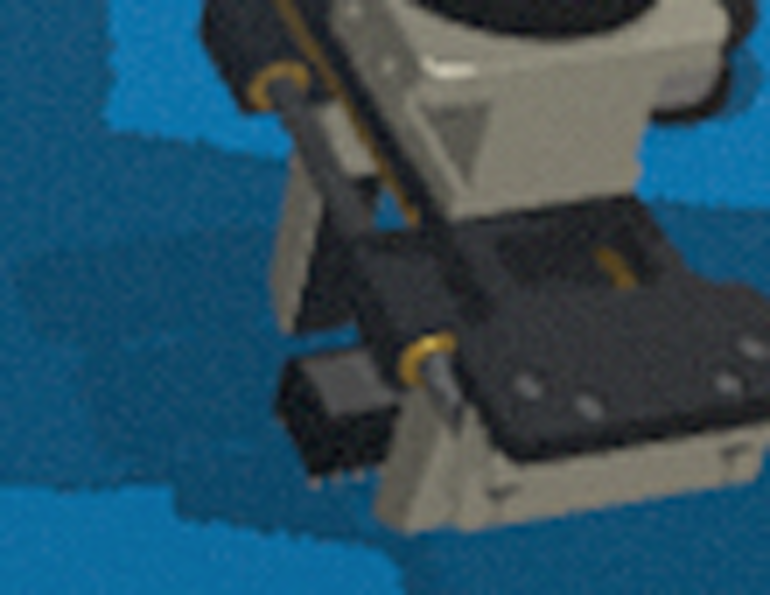

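jog_arm:
  rows:
    - {"jaw":5,"translation":[0.25,-0.1,0],"angular":[0,0,0]}
    - {"jaw":1.5,"translation":[0,0,0],"angular":[0,0,0]}
    - {"jaw":1.5,"translation":[0,0,0],"angular":[0,0,0]}
    - {"jaw":1.5,"translation":[0,0,0],"angular":[0,0,0]}
    - {"jaw":1.5,"translation":[0,0,0],"angular":[0,0,0]}
  newtons: 15

```text
time: 17.7
tcp_pos: [461.7, -381.3, 8.5]
tcp_rot: [-0.771, 1.43, 0.76]
contact_force: [-0.6, -0.1, 0.1]
gripper_width: 22.8
```

jog_arm:
  rows:
    - {"jaw":1.5,"translation":[0,0,0],"angular":[0,0,0]}
    - {"jaw":1.5,"translation":[0,0,0],"angular":[0,0,0]}
    - {"jaw":1.5,"translation":[0,0,0],"angular":[0,0,0]}
    - {"jaw":1.5,"translation":[0,0,0],"angular":[0,0,0]}
    - {"jaw":1.5,"translation":[0,0,0],"angular":[0,0,0]}
  newtons: 20

```text
time: 18.2
tcp_pos: [461.6, -381.2, 8.5]
tcp_rot: [-0.77, 1.43, 0.76]
contact_force: [0.0, -0.3, -0.5]
gripper_width: 22.1
```

```bash
python3 -c "
from pl import *
plan(*relayT(463.2,-382.3,-.59,8),step=45)
from snap import snap
snap('side',380,290,110,85,'s16.png',7)"
```

```text
t 18.2 p [ 461.6 -381.2    8.5] w 22.1 F [ 0.  -0.3 -0.5] dist 2.0 ang 0.007 q [-0.88  0.54  1.65  0.    0.94 -1.86]
local total cm [ 0.05 -0.2  -0.01] n 1
1 T [0.05, -0.2, -0.01] W [0.001, -0.002, 0.006]
pred err [ 0.01 -0.05  0.03]
```

View pics/s16.png

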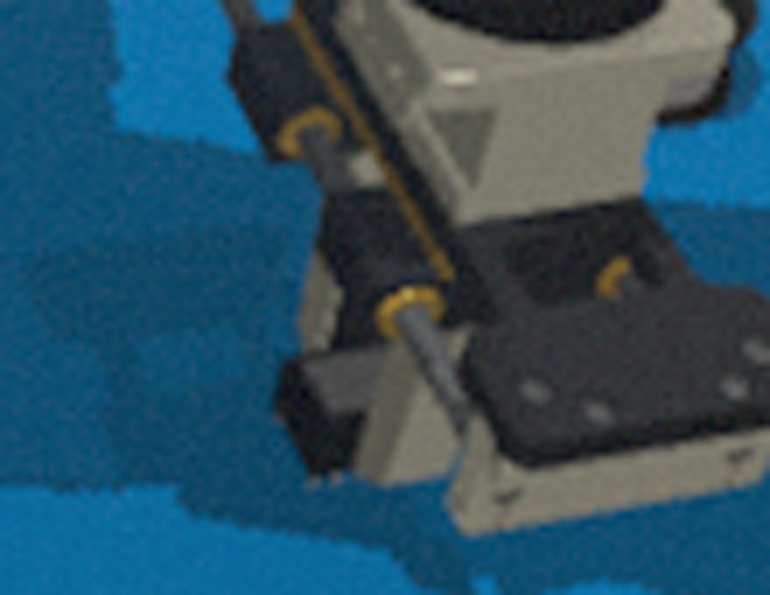

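jog_arm:
  rows:
    - {"jaw":1.5,"translation":[-1,0,0],"angular":[0,0,0]}
    - {"jaw":1.5,"translation":[-3,0,0],"angular":[0,0,0]}
    - {"jaw":1.5,"translation":[-4,0,0],"angular":[0,0,0]}
    - {"jaw":1.5,"translation":[-4,0,0],"angular":[0,0,0]}
    - {"jaw":1.5,"translation":[-3,0,0],"angular":[0,0,0]}

```text
time: 18.75
tcp_pos: [458.4, -377.5, 160.2]
tcp_rot: [-0.761, 1.433, 0.77]
contact_force: [0.9, -0.1, -0.2]
gripper_width: 21.8
```

```bash
python3 -c "
from pl import *
from snap import snap
plan(*tubeTgt(-2.3,2.2,90,relz=0),step=40)
snap('side',380,200,110,85,'s17.png',7)"
```

```text
t 18.75 p [ 458.4 -377.5  160.2] w 21.8 F [ 0.9 -0.1 -0.2] dist 631.5 ang 0.636 q [-0.88  0.38  1.5   0.    1.27 -1.86]
local total cm [-11.23  24.56  57.09] n 16
1 T [-0.7, 1.53, 3.57] W [0.022, 0.006, -0.033]
2 T [-0.78, 1.59, 3.53] W [0.021, 0.006, -0.032]
3 T [-0.84, 1.64, 3.49] W [0.022, 0.006, -0.033]
4 T [-0.93, 1.68, 3.45] W [0.022, 0.005, -0.033]
5 T [-0.99, 1.73, 3.4] W [0.022, 0.006, -0.033]
6 T [-1.08, 1.77, 3.36] W [0.021, 0.006, -0.032]
7 T [-1.15, 1.8, 3.32] W [0.022, 0.006, -0.033]
8 T [-1.23, 1.83, 3.27] W [0.022, 0.006, -0.033]
9 T [-1.31, 1.87, 3.22] W [0.022, 0.006, -0.033]
10 T [-1.39, 1.89, 3.18] W [0.021, 0.006, -0.032]
11 T [-1.48, 1.91, 3.12] W [0.022, 0.006, -0.033]
12 T [-1.55, 1.93, 3.07] W [0.022, 0.005, -0.033]
13 T [-1.64, 1.94, 3.03] W [0.021, 0.006, -0.032]
14 T [-1.71, 1.95, 2.97] W [0.022, 0.006, -0.033]
15 T [-1.8, 1.96, 2.92] W [0.022, 0.006, -0.033]
16 T [-1.87, 1.97, 2.86] W [0.022, 0.006, -0.033]
pred err [-0.    0.02 -0.05]
```

View pics/s17.png

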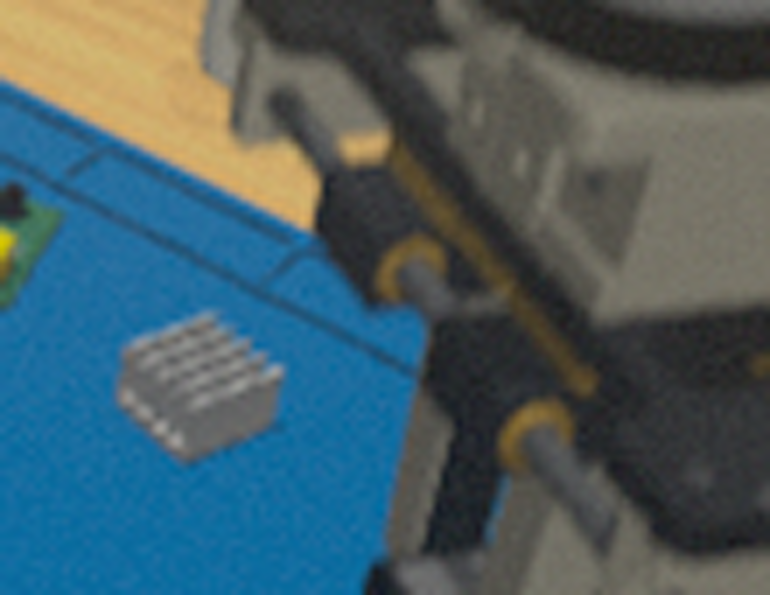

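jog_arm:
  rows:
    - {"jaw":1.5,"translation":[-1.4,1.6,3.6],"angular":[0.022,0.006,-0.033]}
    - {"jaw":1.5,"translation":[-1.4,1.6,3.5],"angular":[0.022,0.006,-0.033]}
    - {"jaw":1.5,"translation":[-1.4,1.65,3.5],"angular":[0.022,0.006,-0.033]}
    - {"jaw":1.5,"translation":[-1.4,1.7,3.45],"angular":[0.022,0.006,-0.033]}
    - {"jaw":1.5,"translation":[-1.4,1.75,3.4],"angular":[0.022,0.006,-0.033]}

```text
time: 19.3
tcp_pos: [495.0, -187.8, 233.2]
tcp_rot: [-0.803, 1.403, 0.522]
contact_force: [0.4, -0.4, -0.3]
gripper_width: 22.2
```

jog_arm:
  rows:
    - {"jaw":1.5,"translation":[-1.5,1.8,3.4],"angular":[0.022,0.006,-0.033]}
    - {"jaw":1.5,"translation":[-1.5,1.8,3.3],"angular":[0.022,0.006,-0.033]}
    - {"jaw":1.5,"translation":[-1.4,1.85,3.3],"angular":[0.022,0.006,-0.033]}
    - {"jaw":1.5,"translation":[-1.3,1.9,3.2],"angular":[0.022,0.006,-0.033]}
    - {"jaw":1.5,"translation":[-1.3,1.9,3.2],"angular":[0.022,0.006,-0.033]}

```text
time: 19.8
tcp_pos: [531.1, 13.0, 281.6]
tcp_rot: [-0.831, 1.356, 0.288]
contact_force: [0.3, -0.6, -1.2]
gripper_width: 22.0
```

```bash
python3 -c "
from pl import *
plan(*tubeTgt(-2.3,2.2,90,relz=0),step=40)"
```

```text
t 19.8 p [531.1  13.  281.6] w 22.0 F [ 0.3 -0.6 -1.2] dist 223.9 ang 0.192 q [ 0.01  0.07  1.66 -0.3   1.19 -0.65]
local total cm [-4.43 12.89 17.77] n 6
1 T [-0.74, 2.15, 2.96] W [0.017, 0.006, -0.026]
2 T [-0.81, 2.18, 2.92] W [0.017, 0.006, -0.026]
3 T [-0.89, 2.2, 2.88] W [0.018, 0.006, -0.027]
4 T [-0.96, 2.23, 2.83] W [0.017, 0.006, -0.026]
5 T [-1.04, 2.25, 2.79] W [0.017, 0.005, -0.026]
6 T [-1.11, 2.28, 2.74] W [0.017, 0.006, -0.026]
pred err [-0.05 -0.01 -0.05]
```

jog_arm:
  rows:
    - {"jaw":1.5,"translation":[-0.75,2.15,3.0],"angular":[0.017,0.006,-0.026]}
    - {"jaw":1.5,"translation":[-0.8,2.2,2.9],"angular":[0.017,0.006,-0.026]}
    - {"jaw":1.5,"translation":[-0.9,2.2,2.9],"angular":[0.017,0.006,-0.026]}
    - {"jaw":1.5,"translation":[-1.0,2.2,2.8],"angular":[0.017,0.006,-0.026]}
    - {"jaw":1.5,"translation":[-1.0,2.2,2.8],"angular":[0.017,0.006,-0.026]}

```text
time: 20.3
tcp_pos: [565.2, 205.3, 282.6]
tcp_rot: [-0.849, 1.314, 0.106]
contact_force: [0.8, -0.7, -0.2]
gripper_width: 21.9
```

```bash
python3 -c "
from pl import *
plan(*tubeTgt(-2.3,2.2,60,relz=0),step=40)"
```

```text
t 20.3 p [565.2 205.3 282.6] w 21.9 F [ 0.8 -0.7 -0.2] dist 40.3 ang 0.024 q [ 0.46  0.29  1.44 -0.51  1.34 -0.08]
local total cm [2.81 1.93 2.14] n 2
1 T [1.41, 0.97, 1.07] W [0.005, 0.007, -0.009]
2 T [1.39, 0.98, 1.07] W [0.005, 0.007, -0.008]
pred err [-0.02 -0.06 -0.02]
```

jog_arm:
  rows:
    - {"jaw":1.5,"translation":[0.2,0.9,1.0],"angular":[0.005,0.007,-0.009]}
    - {"jaw":1.5,"translation":[0.5,0.9,1.0],"angular":[0.005,0.007,-0.009]}
    - {"jaw":1.5,"translation":[1.0,0,0],"angular":[0,0,0]}
    - {"jaw":1.5,"translation":[0.8,0,0],"angular":[0,0,0]}
    - {"jaw":1.5,"translation":[0,0,0],"angular":[0,0,0]}

```text
time: 20.8
tcp_pos: [578.6, 226.7, 250.9]
tcp_rot: [-0.858, 1.316, 0.086]
contact_force: [-0.4, 0.4, -0.8]
gripper_width: 21.7
```

```bash
python3 fs.py; python3 -c "
from pl import *
plan(*tubeTgt(-2.3,2.2,10,relz=0),step=40)"
```

```text
[-6.31  3.97 64.74] [-0.82 -0.1  -0.39] [ 0.27  0.03 -0.04] 21.702524587646728
t 20.8 p [578.6 226.7 250.9] w 21.7 F [-0.4  0.4 -0.8] dist 54.9 ang 0.007 q [ 0.49  0.36  1.43 -0.54  1.31 -0.01]
local total cm [ 5.47 -0.4  -0.2 ] n 2
1 T [2.74, -0.2, -0.1] W [0.003, 0.002, -0.0]
2 T [2.73, -0.2, -0.09] W [0.002, 0.002, -0.0]
pred err [0.01 0.04 0.03]
```

jog_arm:
  rows:
    - {"jaw":1.5,"translation":[1.5,-0.2,-0.1],"angular":[0.003,0.002,0]}
    - {"jaw":1.5,"translation":[2.0,-0.2,-0.1],"angular":[0.003,0.002,0]}
    - {"jaw":1.5,"translation":[1.3,0,0],"angular":[0,0,0]}
    - {"jaw":1.5,"translation":[0,0,0],"angular":[0,0,0]}
    - {"jaw":1.5,"translation":[0,0,0],"angular":[0,0,0]}

```text
time: 21.3
tcp_pos: [594.2, 197.1, 210.8]
tcp_rot: [-0.849, 1.32, 0.075]
contact_force: [0.4, 0.3, -0.1]
gripper_width: 21.8
```

```bash
python3 fs.py; python3 zz.py g1 "(-9,-2,-2)"
```

```text
[ 2.34 -0.63 13.43] [-0.08  0.47 -0.09] [ 0.25  0.06 -0.03] 21.843638023865456
t 21.3 tcp [594.2 197.1 210.8] off [245 108] relay c [591.  198.2 219.6] in tube [ 4.3 -2.6 22.4] axes [[1.0, 0.007, -0.0], [-0.007, 1.0, 0.001], [0.0, -0.001, 1.0]] F [ 0.4  0.3 -0.1] w 21.8
t 21.35 tcp [594.2 197.2 210.8] off [205 144] relay c [590.9 198.3 219.6] in tube [ 4.2 -2.6 22.5] axes [[1.0, 0.007, -0.0], [-0.007, 1.0, 0.002], [0.0, -0.002, 1.0]] F [-0.7 -0.1 -1.2] w 21.7
```

View pics/g1_raw.png

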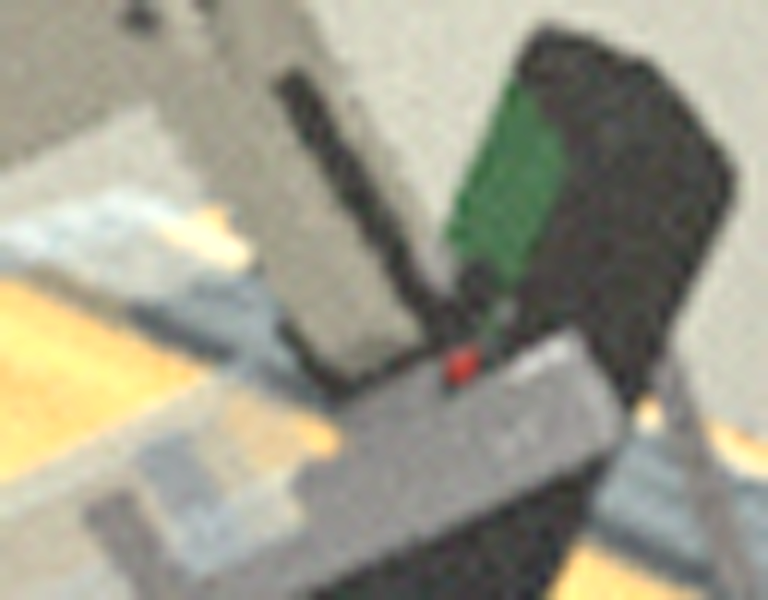

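View pics/g1t_raw.png

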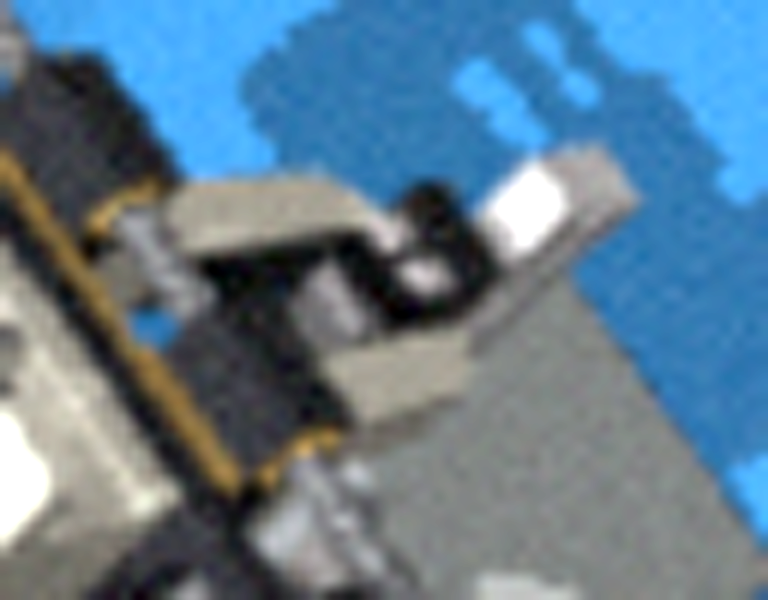

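```bash
python3 - <<'E'
from fithold import *
s=get_state()
b=lambda p:S(p,(205,144),(0,0),12,1)
for dx,dy in((0,0),(-.9,0)):
    a=lambda p:S(p,(245,108),(0,0),12,1)+[dx,dy]
    obs=[("side",(-22,-11,-7),a((333,402))),("side",(-22,-11,13),a((280,322))),("top",(22,11,3),b((432,182))),("top",(22,-11,3),b((500,268)))]
    fith(obs,s["tcp_pos"],s["tcp_rot"])
E
```

```text
all relay c [593.2 196.7 219.2] tool-frame [-6.9 -4.2 -1.4] tube [ 6.3 -1.7 20.8] res [-0.27 -0.13  0.14  0.15  0.04 -0.43  0.02  0.34]
all relay c [592.4 197.2 219.5] tool-frame [-7.6 -3.6 -1.8] tube [ 5.7 -2.1 21.6] res [ 0.25 -0.21  0.66  0.07 -0.21 -0.07 -0.22  0.7 ]
```

jog_arm:
  rows:
    - {"jaw":1.5,"translation":[0,0.2,0.22],"angular":[0,0,0]}
    - {"jaw":1.5,"translation":[0.3,0.2,0],"angular":[0,0,0]}
    - {"jaw":1.5,"translation":[0.3,0,0],"angular":[0.004,0,0]}
    - {"jaw":1.5,"translation":[0,0,0],"angular":[0,0,0]}
    - {"jaw":1.5,"translation":[0,0,0],"angular":[0,0,0]}

```text
time: 21.9
tcp_pos: [596.4, 201.3, 205.2]
tcp_rot: [-0.845, 1.315, 0.074]
contact_force: [0.0, -0.6, -0.6]
gripper_width: 21.7
```

```bash
python3 fs.py; python3 zz.py g2 "(-8,-3.5,-1.8)"
```

```text
[-2.33  3.55  9.64] [ 0.14 -0.31 -0.72] [ 0.27  0.03 -0.04] 21.726985227230617
t 21.9 tcp [596.4 201.3 205.2] off [245 110] relay c [594.3 201.  213.8] in tube [ 1.1  1.7 17.6] axes [[1.0, 0.011, -0.001], [-0.011, 1.0, -0.003], [0.001, 0.003, 1.0]] F [ 0.  -0.6 -0.6] w 21.7
t 21.95 tcp [596.3 201.3 205.1] off [204 143] relay c [594.2 201.  213.8] in tube [ 1.1  1.6 17.6] axes [[1.0, 0.011, -0.001], [-0.011, 1.0, -0.003], [0.001, 0.003, 1.0]] F [-0.5  1.4 -0.7] w 22.5
```

View pics/g2_raw.png

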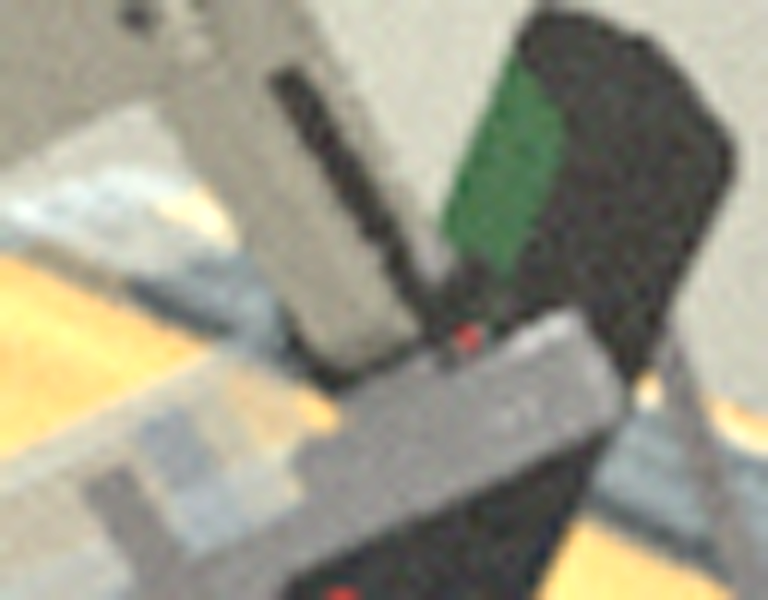

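View pics/g2t_raw.png

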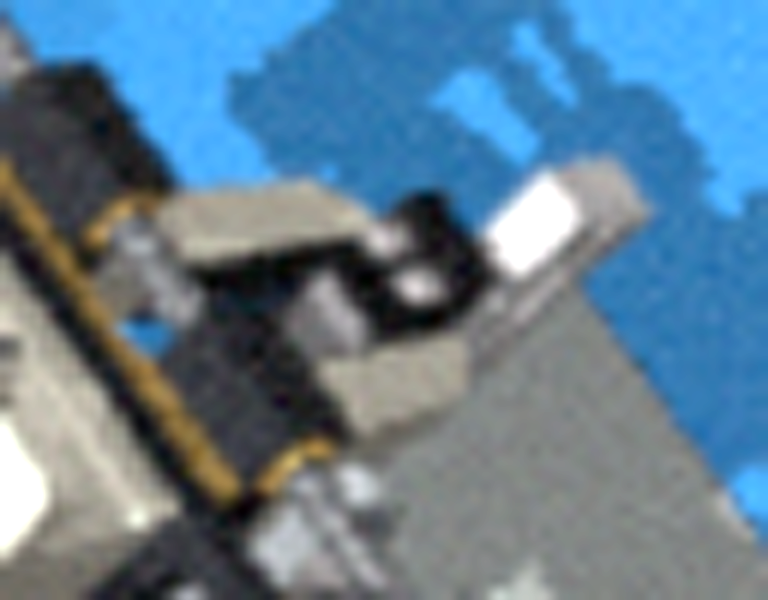

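jog_arm:
  rows:
    - {"jaw":1.5,"translation":[0,0,-0.16],"angular":[-0.009,0,0]}
    - {"jaw":1.5,"translation":[0.2,0,0],"angular":[0,0,0]}
    - {"jaw":1.5,"translation":[0.1,0,0],"angular":[0,0,0]}
    - {"jaw":1.5,"translation":[0,0,0],"angular":[0,0,0]}
    - {"jaw":1.5,"translation":[0,0,0],"angular":[0,0,0]}

```text
time: 22.5
tcp_pos: [595.9, 198.8, 202.5]
tcp_rot: [-0.853, 1.315, 0.08]
contact_force: [0.7, -0.1, -1.3]
gripper_width: 22.0
```

```bash
python3 fs.py; python3 zz.py g3 "(-8,-3.5,-1.8)"
```

```text
[-2.14  1.7   6.44] [-0.24  0.53 -1.36] [0.23 0.02 0.02] 22.048921645024546
t 22.5 tcp [595.9 198.8 202.5] off [246 111] relay c [593.9 198.5 211.2] in tube [ 1.3 -0.1 14.4] axes [[1.0, 0.001, -0.001], [-0.001, 1.0, -0.003], [0.001, 0.003, 1.0]] F [ 0.7 -0.1 -1.3] w 22.0
t 22.55 tcp [595.9 198.9 202.5] off [205 143] relay c [593.9 198.6 211.2] in tube [ 1.3 -0.1 14.5] axes [[1.0, 0.001, -0.001], [-0.001, 1.0, -0.003], [0.001, 0.003, 1.0]] F [-0.2 -0.1 -0.5] w 21.9
```

View pics/g3t_raw.png

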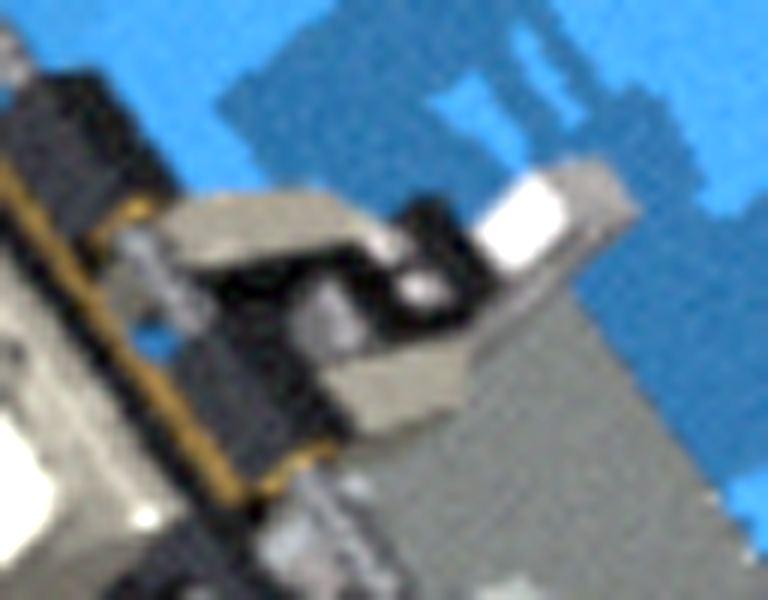

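View pics/g3_raw.png

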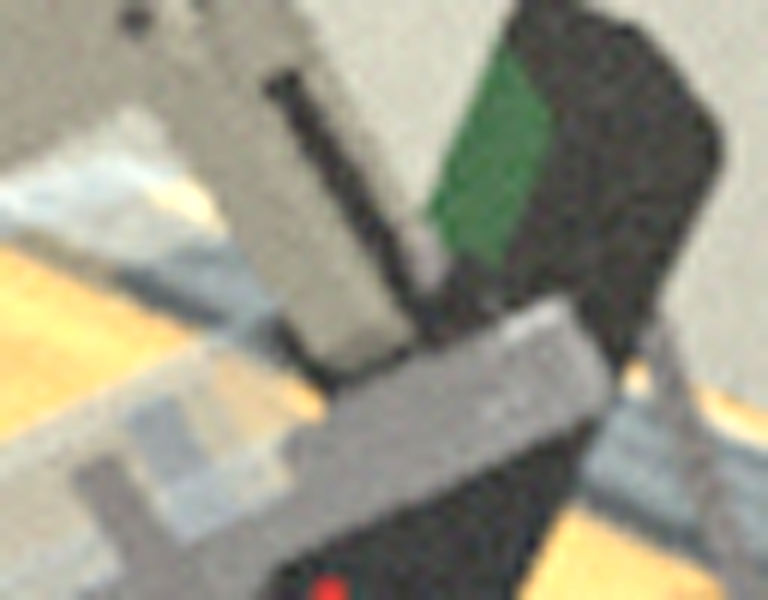

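jog_arm:
  rows:
    - {"jaw":1.5,"translation":[0.2,0,0.03],"angular":[0,0,0]}
    - {"jaw":1.5,"translation":[0.1,0,0],"angular":[0,0,0]}
    - {"jaw":1.5,"translation":[0.1,0,0],"angular":[0,0,0]}
    - {"jaw":1.5,"translation":[0,0,0],"angular":[0,0,0]}
    - {"jaw":1.5,"translation":[0,0,0],"angular":[0,0,0]}

```text
time: 23.1
tcp_pos: [597.3, 197.2, 198.8]
tcp_rot: [-0.853, 1.316, 0.08]
contact_force: [0.3, -1.3, -1.3]
gripper_width: 22.0
```

```bash
python3 fs.py
```

```text
[-2.22  1.91  2.15] [ 0.44 -0.51 -1.8 ] [ 0.2   0.07 -0.01] 21.978685424767175
```

jog_arm:
  rows:
    - {"jaw":1.5,"translation":[0.1,0,0],"angular":[0,0,0]}
    - {"jaw":1.5,"translation":[0.1,0,0],"angular":[0,0,0]}
    - {"jaw":1.5,"translation":[0,0,0],"angular":[0,0,0]}
    - {"jaw":1.5,"translation":[0,0,0],"angular":[0,0,0]}
    - {"jaw":1.5,"translation":[0,0,0],"angular":[0,0,0]}

```text
time: 23.6
tcp_pos: [598.0, 196.3, 196.8]
tcp_rot: [-0.853, 1.316, 0.08]
contact_force: [0.8, -0.6, -0.3]
gripper_width: 21.4
```

```bash
python3 fs.py
```

```text
[-2.21  1.9  -0.16] [ 0.65  0.33 -0.75] [ 0.16  0.12 -0.01] 21.43481359816417
```

jog_arm:
  rows:
    - {"jaw":1.5,"translation":[0.1,0,0],"angular":[0,0,0]}
    - {"jaw":1.5,"translation":[0.1,0,0],"angular":[0,0,0]}
    - {"jaw":1.5,"translation":[0.1,0,0],"angular":[0,0,0]}
    - {"jaw":1.5,"translation":[0.1,0,0],"angular":[0,0,0]}
    - {"jaw":1.5,"translation":[0.1,0,0],"angular":[0,0,0]}

```text
time: 24.1
tcp_pos: [598.2, 196.1, 196.3]
tcp_rot: [-0.851, 1.313, 0.08]
contact_force: [-4.9, 1.5, 5.2]
gripper_width: 21.9
```

```bash
python3 fs.py
```

```text
[-2.16  2.01 -0.67] [-0.94 -3.08  6.56] [ 0.06  0.54 -0.26] 21.922479102080036
```

jog_arm:
  rows:
    - {"jaw":2.6,"translation":[0,0,0],"angular":[0,0,0]}
    - {"jaw":4,"translation":[0,0,0],"angular":[0,0,0]}
    - {"jaw":5,"translation":[0,0,0],"angular":[0,0,0]}
    - {"jaw":5,"translation":[0,0,0],"angular":[0,0,0]}
    - {"jaw":5,"translation":[0,0,0],"angular":[0,0,0]}

```text
time: 24.6
tcp_pos: [599.0, 196.1, 196.3]
tcp_rot: [-0.851, 1.312, 0.08]
contact_force: [0.1, -0.4, 1.4]
gripper_width: 49.3
```

jog_arm:
  rows:
    - {"jaw":5,"translation":[-1.5,0,0],"angular":[0,0,0]}
    - {"jaw":5,"translation":[-3,0,0],"angular":[0,0,0]}
    - {"jaw":5,"translation":[-4,0,0],"angular":[0,0,0]}
    - {"jaw":5,"translation":[-4,0,0],"angular":[0,0,0]}
    - {"jaw":5,"translation":[-1,0,0],"angular":[0,0,0]}

```text
time: 25.1
tcp_pos: [555.9, 251.7, 317.4]
tcp_rot: [-0.851, 1.317, 0.08]
contact_force: [0.5, 0.8, 0.6]
gripper_width: 49.8
```

```bash
python3 snap.py side 190 110 115 90 s20.png; python3 snap.py top 145 140 130 100 t20.png
```

```text
(no output)
```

View pics/s20.png

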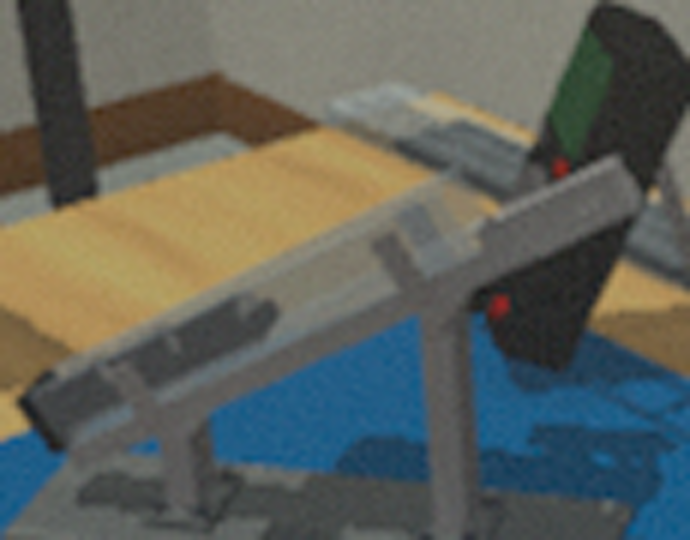

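View pics/t20.png

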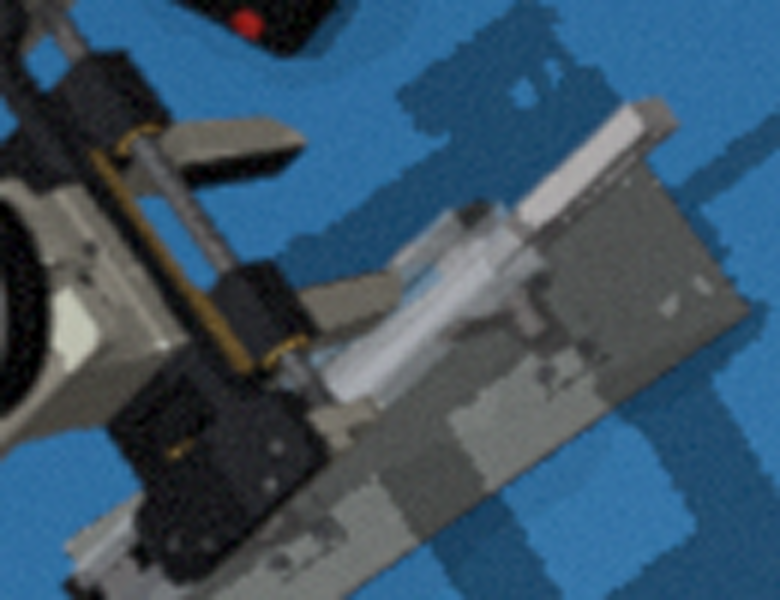

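jog_arm:
  rows:
    - {"jaw":5,"translation":[0,-2,-4],"angular":[0,0,0]}
    - {"jaw":5,"translation":[0,-3,-4],"angular":[0,0,0]}
    - {"jaw":5,"translation":[0,-4,-4],"angular":[0,0,0]}
    - {"jaw":5,"translation":[0,-4,-4],"angular":[0,0,0]}
    - {"jaw":5,"translation":[0,-3,-3],"angular":[0,0,0]}

```text
time: 25.7
tcp_pos: [483.2, 35.0, 376.9]
tcp_rot: [-0.866, 1.341, 0.089]
contact_force: [0.7, 0.0, 1.2]
gripper_width: 50.0
```

jog_arm:
  rows:
    - {"jaw":5,"translation":[0,-4,-3],"angular":[0,0,0]}
    - {"jaw":5,"translation":[0,-4,-3],"angular":[0,0,0]}
    - {"jaw":5,"translation":[0,-2,-2],"angular":[0,0,0]}
    - {"jaw":5,"translation":[0,0,0],"angular":[0,0,0]}
    - {"jaw":5,"translation":[0,0,0],"angular":[0,0,0]}

```text
time: 26.2
tcp_pos: [465.8, -90.5, 422.0]
tcp_rot: [-0.861, 1.356, 0.084]
contact_force: [-0.7, -0.7, -0.2]
gripper_width: 50.2
```

```bash
python3 snap.py side 190 110 115 90 s21.png; python3 snap.py top 145 150 130 100 t21.png; python3 - <<'E'
from pl import *
M,o=tubeT(*TP)
s=cv2.imread('pics/s21.png');t=cv2.imread('pics/t21.png')
for im,c,off in((s,'side',(190,110)),(t,'top',(145,150))):
    for x in(-290,-246,-202,-158):
        a,b=[((proj(o+M@np.array([x,0,z]),c)[0]-off+.5)*6).astype(int) for z in(20,32)]
        cv2.line(im,tuple(map(int,a)),tuple(map(int,b)),(0,255,255),1)
cv2.imwrite('pics/s21o.png',s);cv2.imwrite('pics/t21o.png',t)
E
```

```text
(no output)
```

View pics/s21o.png

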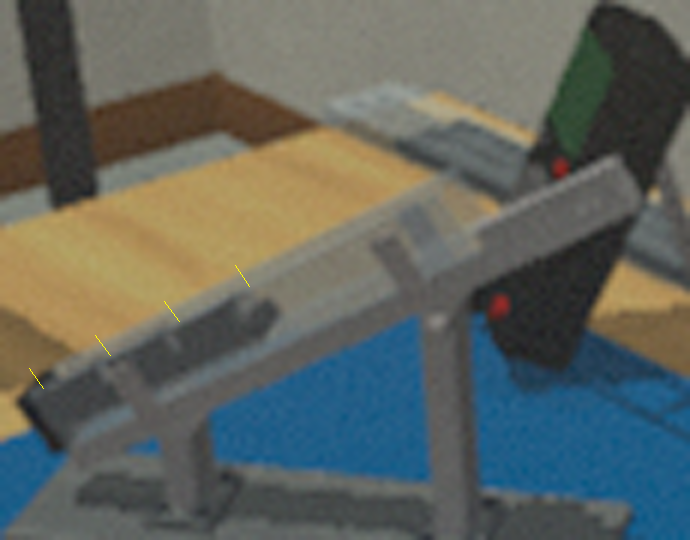

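View pics/t21o.png

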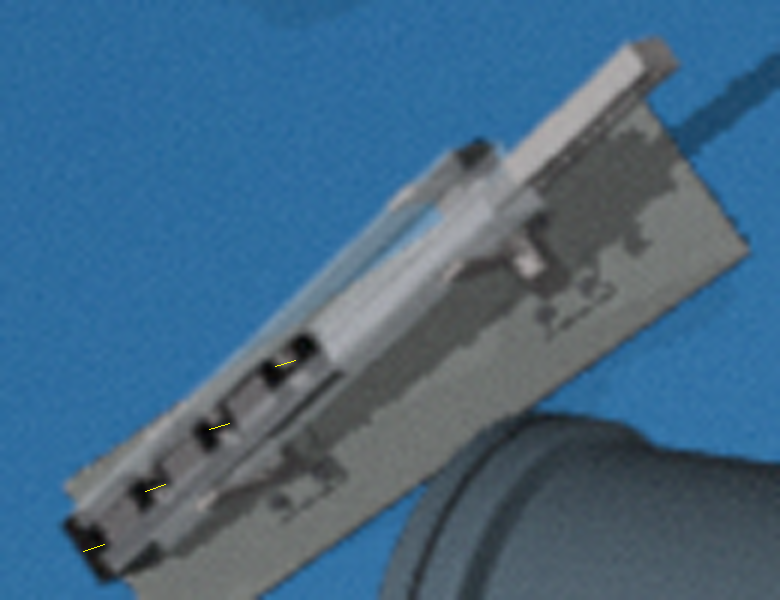

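View pics/full_t21.png

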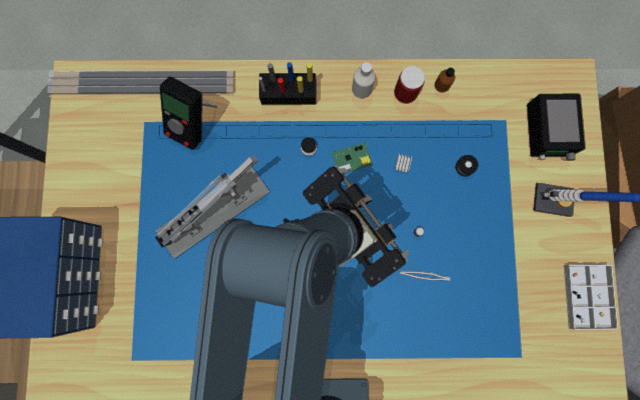

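```bash
python3 -c "
from station import *
print(get_state()['contact_force']); print(hand_in())"
```

```text
[ 0.20928412  0.62145757 -0.5004718 ]
the job is handed in; nothing more can be done
None
```

Both loose relays are in the tube behind relay C, and the job was handed in at about 26 s of the 64 s allowed. Each one was laid astride the bare rail and let go only after the wrist force (6–9 N) showed it was resting. Each then slid down by itself.

- **Row of three:** In the last top and side pictures there are three relays in one row against the plug, all with blade tabs uphill. In the top picture their dark shoulders are evenly spaced, about one relay length apart. The pictures resolve position only to a millimetre or two, so this is not an exact measurement of each place along the tube.
- **Robot:** The arm stood clear with the gripper open, and the force reading was only noise.
- **Other things on the mat:** I had no contact with them and planned every move above them. In the last top picture the capacitor, heat sink, board, tweezers, spool and jar look unmoved. The screwdriver was hidden behind the arm, so I did not check it.

**Checks that disagreed:**
- **Fingertips:** The tips looked about 22 mm shorter than the stated 25 mm ahead of the TCP. My first close on one relay shut above it without touching it, so I went by the pictures and widths from then on.
- **Position:** The arm's reported position and my camera measurements differed by a few millimetres, changing from place to place. I lined up each relay on the rail using both cameras and the force reading.

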